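# Load the bench leak tester and start a test

## Task

To get the leak tester going, first press the round VENT key fully down so that the latched square TEST key pops up. Then seat every pump cover lying on the bench flat and square in a pocket of the black nest plate (any pocket, tongue in the notch) and set the rubber bung upright and fully home in the tank's filler neck; when all that is in place, press the square TEST key fully down so that the VENT key pops up again. Leave the other things on the bench where they are.

Things in the scene. Friction and masses are not known exactly. Their poses are not given: they have to be found in the camera images.
- cover1_c (a point): one of 3 or 4 alike cast aluminium pump covers (None if absent), 0.17 to 0.35 kg. Flat flange 16 mm thick, 70 (x) by 56 mm (y), with a tongue 20 mm wide sticking out 16 mm at its +x end; on its centre an upright rib 44 mm long (x), 26 mm wide (y), 16 to 54 mm above the underside. Point: on the rib's axis, 27 mm above the underside; z up. Starts flat, tongue away from the robot within 35 degrees
- cover2_c (a point): one of 3 or 4 alike cast aluminium pump covers (None if absent), 0.17 to 0.35 kg. Flat flange 16 mm thick, 70 (x) by 56 mm (y), with a tongue 20 mm wide sticking out 16 mm at its +x end; on its centre an upright rib 44 mm long (x), 26 mm wide (y), 16 to 54 mm above the underside. Point: on the rib's axis, 27 mm above the underside; z up. Starts flat, tongue away from the robot within 35 degrees
- cover3_c (a point): one of 3 or 4 alike cast aluminium pump covers (None if absent), 0.17 to 0.35 kg. Flat flange 16 mm thick, 70 (x) by 56 mm (y), with a tongue 20 mm wide sticking out 16 mm at its +x end; on its centre an upright rib 44 mm long (x), 26 mm wide (y), 16 to 54 mm above the underside. Point: on the rib's axis, 27 mm above the underside; z up. Starts flat, tongue away from the robot within 35 degrees
- cover4_c (a point): one of 3 or 4 alike cast aluminium pump covers (None if absent), 0.17 to 0.35 kg. Flat flange 16 mm thick, 70 (x) by 56 mm (y), with a tongue 20 mm wide sticking out 16 mm at its +x end; on its centre an upright rib 44 mm long (x), 26 mm wide (y), 16 to 54 mm above the underside. Point: on the rib's axis, 27 mm above the underside; z up. Starts flat, tongue away from the robot within 35 degrees
- pocket1 (a point): one of four alike pockets in the black nest plate. Point: centre of its 74 (x) by 60 mm (y) rectangle, on its floor, 12 mm above the bench; z up, x to the notch (26 mm wide, 18 mm deep) for the tongue. Walls rise 10 mm above the floor, then lips sloping at 45 degrees to 15 mm. Pockets are 108 mm apart in x, 90 mm in y. A seated cover's point is 27 mm above this point, its x along this x
- pocket2 (a point): one of four alike pockets in the black nest plate. Point: centre of its 74 (x) by 60 mm (y) rectangle, on its floor, 12 mm above the bench; z up, x to the notch (26 mm wide, 18 mm deep) for the tongue. Walls rise 10 mm above the floor, then lips sloping at 45 degrees to 15 mm. Pockets are 108 mm apart in x, 90 mm in y. A seated cover's point is 27 mm above this point, its x along this x
- pocket3 (a point): one of four alike pockets in the black nest plate. Point: centre of its 74 (x) by 60 mm (y) rectangle, on its floor, 12 mm above the bench; z up, x to the notch (26 mm wide, 18 mm deep) for the tongue. Walls rise 10 mm above the floor, then lips sloping at 45 degrees to 15 mm. Pockets are 108 mm apart in x, 90 mm in y. A seated cover's point is 27 mm above this point, its x along this x
- pocket4 (a point): one of four alike pockets in the black nest plate. Point: centre of its 74 (x) by 60 mm (y) rectangle, on its floor, 12 mm above the bench; z up, x to the notch (26 mm wide, 18 mm deep) for the tongue. Walls rise 10 mm above the floor, then lips sloping at 45 degrees to 15 mm. Pockets are 108 mm apart in x, 90 mm in y. A seated cover's point is 27 mm above this point, its x along this x
- bung_c (a point): black rubber filler bung, 80 mm tall, 0.15 kg, standing on its narrow end. From below: taper 34 mm high, 36 mm across at the foot, 48 mm at the top; flange 64 mm across, 34 to 42 mm up; round grip knob 32 mm across, 42 to 80 mm up. Point: on its axis, 40 mm above the foot; z up
- neck_rim (a point): centre of the mouth of the aluminium filler neck on the grey round tank; the rim is 110 mm above the bench. Bore 52 mm across, 48 mm deep; neck 70 mm across, tank 90 mm across. z up. When home, the bung's flange rests on the rim and the bung's point is 6 mm above this point
- key_test (a joint): travel of the TEST key, the one with the square cap (28 by 28 mm), latched down at the start: 0 up, 0.010 m down. VENT and TEST are interlocked: pressing one down (3 to 6 N, 10 mm) lifts the latched other one as much; both stay when let go
- key_test_top (a point): centre of the top face of the TEST key, the one with the square cap (28 by 28 mm), latched down at the start. White cap, top 18 mm above the grey housing when up, 8 mm when down; housing top 40 mm above the bench. Pressed straight down. Keys stand 46 mm apart in a row along the housing (160 by 85 mm), in any order
- key_vent (a joint): travel of the VENT key, the one with the round cap (30 mm across): 0 up, 0.010 m down. VENT and TEST are interlocked: pressing one down (3 to 6 N, 10 mm) lifts the latched other one as much; both stay when let go
- key_vent_top (a point): centre of the top face of the VENT key, the one with the round cap (30 mm across). White cap, top 18 mm above the grey housing when up, 8 mm when down; housing top 40 mm above the bench. Pressed straight down. Keys stand 46 mm apart in a row along the housing (160 by 85 mm), in any order
- key_hold (a joint): travel of the HOLD key, the one with the narrow bar cap (12 by 34 mm), not used: 0 up, 0.010 m down. A spring key outside the interlock
- key_hold_top (a point): centre of the top face of the HOLD key, the one with the narrow bar cap (12 by 34 mm), not used. White cap, top 18 mm above the grey housing when up, 8 mm when down; housing top 40 mm above the bench. Pressed straight down. Keys stand 46 mm apart in a row along the housing (160 by 85 mm), in any order
- wrench: combination wrench, 170 mm; not part of the job. Origin at its underside
- driver: screwdriver, 190 mm; not part of the job. Origin at its underside
- tape: roll of tape lying flat, 90 mm across, 24 mm high; not part of the job. Origin at its underside
- oilcan: aluminium can, 60 mm across, 110 mm tall; not part of the job. Origin at its underside
- socket: steel socket, 32 mm across, 40 mm tall; not part of the job. Origin at its underside
- steelblock: steel block 75 x 35 x 30 mm; not part of the job. Origin at its underside
- level: aluminium spirit level, 50 x 150 x 22 mm; not part of the job. Origin at its underside
Things that resemble listed ones, but are neither listed nor needed, are in the scene too. Leave any pink or turquoise look-alike of the part that bears neck_rim alone.

How it is judged:
By the outcome, as a careful person would: the job done as asked, in the order asked, and still so for the second after the job is handed in, with the robot touching nothing.
Of cover1, cover2, cover3, cover4 only 3 to 4 are there at a start; the rules pass over those that are not, and their reading is None.
At some moment in a run one of cover1, cover2, cover3, cover4 may be knocked a few centimetres aside while the robot is not near it.
It also fails if it takes over 210 s, if anything falls off the work surface, if the arm or the gripper's body presses on something with over 40 N, if the wrist force passes 120 N, or if a joint passes its speed limit or range.

## Robot

A 6-joint arm with a two-finger parallel gripper is mounted at the origin on the work surface. World frame = base frame: x ahead of the robot, y to its left, z up, the work surface at z = 0. Lengths are in m, angles in rad, forces in N, time in s.
With the tool pointing down it reaches from about 0.35 to 0.875 m from the base axis. Payload 4.2 kg.
Tool frame: the origin (TCP) lies between the finger pads; the fingertips stand robot.tip_reach ahead of it and the grasp point (between the pads) lies 8 mm behind it (robot.tip_reach is the distance from the TCP to the fingertips, in m); y points along the fingers, x is the direction in which the jaws open and shut, and the axes are right-handed (so a half turn about y gives the same grasp; the last joint's range is limited). The gripper opens to 85 mm and grips with 20 to 120 N. Pads are 22 mm wide; open, the fingers measure 114 mm over their backs; the gripper's body (76 mm by 85 mm) begins 54 mm behind the grasp point. The pads swing forward as they close: fully open they stand 13 mm farther back than shut.
Start: joints at [1.544, 0.385, 0.008, 0, -1.194, -0.259], TCP at [0.176, 0.6, 0.242] pointing down, gripper open.
Joint ranges: [-3.14, 3.14], [-1.21, 2.06], [-1.07, 1.41], [-3.16, 2.05], [-2.99, -0.16], [-3.1, 3.1]. Speed limits (rad/s): [2.79, 2.79, 3.14, 3.14, 3.14, 3.14].

## Interface

Orientations are given as a unit quaternion [x, y, z, w].
In Python, from cell import robot gives the robot as it stands.
- The arm moves only by the tool jog_arm, never from a script. Its argument "plan" is a list of rows, each an object with "xyz": the shift along the world's x, y, z in mm, a list of three; "twist": the turn, a rotation vector about the world's x, y, z in degrees, a list of three; "jaw": the opening, from 0 (shut) to 1 (fully open). In form: [{"xyz": [dx, dy, dz], "twist": [ax, ay, az], "jaw": jaw}, ...]. A call has 1 to 8 rows; each row shifts and turns the commanded pose from where the row before left it; what a row does not reach is not made up. A row lasts 1/10 s, in which the tool goes at most 50 mm and 8.59 degrees, less where a joint would pass 70% of its speed; a pose out of reach is approached as far as the arm can. A call with a gripper value outside its range is refused whole. The fingers move at their own pace and stop on an object; the grip force is fixed at half the most. Time passes only in rows, so rows that do not move let the fingers close. It gives the time, the measured TCP pose, the force and the opening at its end, in the units of the state.
- robot.sense(): the state, without advancing time (a new reading comes with each control period).
- robot.camera(name): name is "scene" or "top"; returns a dict with "img" (384x512x3 uint8, red, green, blue), "K" (3x3 intrinsics, pixels), "world_from_camera" (4x4, takes a point from camera to world coordinates). Camera axes: x right, y down, z forward; pixel columns grow to the right and rows downward; lengths in m; the calibration is good to about 2 mm. A picture is of the moment at which its call begins. There is no depth.
- robot.sign_off(): hands the job in, once; it reports no verdict.
The state is a dict: "clock": time; "qpos": joint angles; "joint_velocities": joint speeds; "joint_efforts": joint torques, N m; "ee_pos": TCP position; "eef_rot": TCP orientation; "contact_force": force on the tool from outside, world axes, zero at the start; "wrist_torque": the same for the moment, N m; "width": finger opening in m.
Only numpy, scipy, OpenCV 4.12 (cv2) and the standard library are available. Lean on these libraries where they do the work, as an engineer would, in place of code of your own. Each camera call takes 0.05 s, during which the arm holds its last target.

## Working session

There is one attempt and no reset: what is moved stays moved. The work goes in short steps, Python scripts to look and compute and a tool call to move; the robot and the scene stay as the last step left them, time stands still between calls to the robot, and variables do not carry over. Pictures are saved under pics/ and viewed, and the job is handed in when it is done.

Besides the shell and the picture viewer there is one more tool, called after ">>>" as a command line: name --argument value ..., lists and objects as JSON in quotes. jog_arm: Moves the arm, as the interface text tells. Its arguments: {"type":"object","properties":{"plan":{"type":"array","items":{"type":"object","properties":{"xyz":{"type":"array","items":{"type":"number"}},"twist":{"type":"array","items":{"type":"number"}},"jaw":{"type":"number"}}}}},"required":["plan"]}

```bash
mkdir -p pics; ls; cat > h.py <<'E'
import numpy as np, cv2
from cell import robot
def snap(n,tag):
    c=robot.camera(n); im=cv2.cvtColor(c["img"],cv2.COLOR_RGB2BGR); cv2.imwrite(f"pics/{tag}.png",im); np.savez(f"pics/{tag}.npz",K=c["K"],T=c["world_from_camera"]); return im,c["K"],c["world_from_camera"]
def load(tag):
    d=np.load(f"pics/{tag}.npz"); return cv2.imread(f"pics/{tag}.png"),d["K"],d["T"]
def ray(K,T,uv):
    d=T[:3,:3]@np.linalg.solve(K,[uv[0],uv[1],1.]); return T[:3,3],d
def onz(K,T,uv,z):
    o,d=ray(K,T,uv); return o+d*(z-o[2])/d[2]
def proj(K,T,p):
    q=T[:3,:3].T@(np.asarray(p,float)-T[:3,3]); q=K@q; return q[:2]/q[2]
E
python3 - <<'E'
from h import *
s=robot.sense(); print({k:np.round(v,3) for k,v in s.items()}, robot.tip_reach)
for n in("scene","top"):
    im,K,T=snap(n,n+"0"); print(n,K.round(1),T.round(3))
    cv2.imwrite(f"pics/{n}0b.png",cv2.resize(im,(800,600),interpolation=cv2.INTER_CUBIC))
E
```

```text
pics
{'clock': np.float64(0.0), 'qpos': array([ 1.544,  0.386,  0.007, -0.   , -1.194, -0.259]), 'joint_velocities': array([ 0.   , -0.   , -0.   , -0.001, -0.001,  0.001]), 'joint_efforts': array([-0.0000e+00, -3.9229e+01,  1.8841e+01,  4.1860e+00, -5.0000e-03,
       -0.0000e+00]), 'ee_pos': array([0.176, 0.599, 0.241]), 'eef_rot': array([ 0.424, -0.566,  0.567, -0.423]), 'contact_force': array([ 0.242, -0.045, -1.415]), 'wrist_torque': array([-0.023,  0.023, -0.026]), 'width': np.float64(0.085)} 0.011
scene [[352.    0.  255.5]
 [  0.  352.  190.2]
 [  0.    0.    1. ]] [[-0.842  0.357 -0.404  1.002]
 [ 0.539  0.588 -0.604  0.713]
 [ 0.022 -0.726 -0.687  0.909]
 [ 0.     0.     0.     1.   ]]
top [[417.5   0.  256.5]
 [  0.  417.5 188.9]
 [  0.    0.    1. ]] [[ 0.014 -0.996  0.087  0.389]
 [-1.    -0.015 -0.01   0.005]
 [ 0.011 -0.086 -0.996  1.443]
 [ 0.     0.     0.     1.   ]]
```

View pics/scene0b.png

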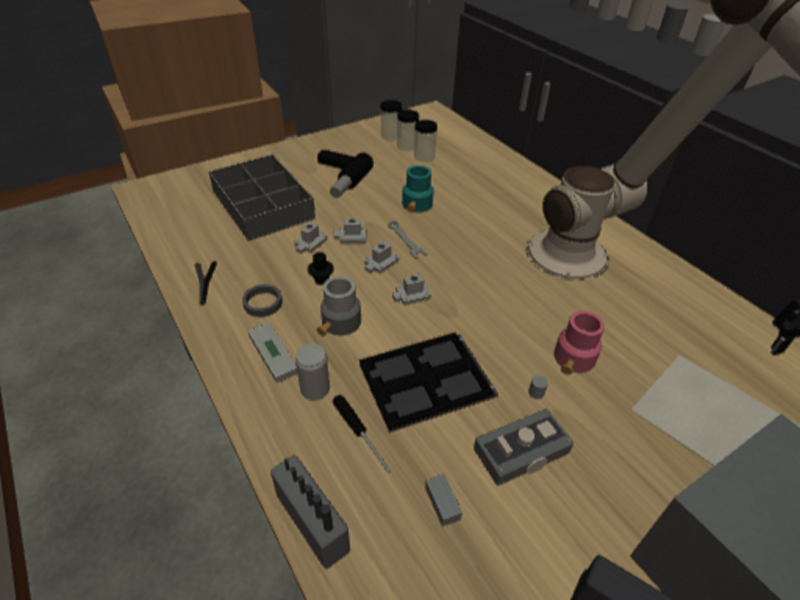

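View pics/top0b.png

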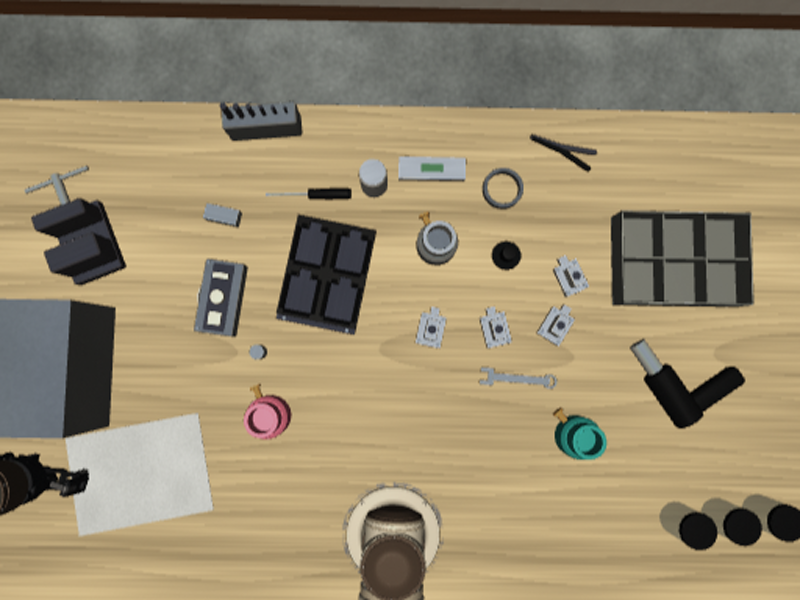

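The images show four covers (top, 800 px scale: (431,328), (495,328), (557,325), (570,276)), the bung at (506,255), the grey tank at (438,240), the nest at (326,274), and the keys at (218,297). In the scene view the square key is nearest the robot, the round one is in the middle and the bar is farthest away. Next I'll take precise measurements from zoomed crops.

```bash
python3 - <<'E'
from h import *
im,K,T=load("top0")
# crops in 384x512 px: scale .64
def crop(im,x0,y0,w,h,s,name):
    c=cv2.resize(im[y0:y0+h,x0:x0+w],None,fx=s,fy=s,interpolation=cv2.INTER_CUBIC)
    c=np.clip(c.astype(float)*1.5,0,255).astype(np.uint8)
    for i in range(0,w,10): cv2.putText(c,str(x0+i),(i*s,8),0,.3,(0,0,255),1); cv2.line(c,(i*s,8),(i*s,12),(0,0,255),1)
    for i in range(0,h,10): cv2.putText(c,str(y0+i),(0,i*s+4),0,.3,(0,0,255),1)
    cv2.imwrite("pics/"+name,c)
crop(im,255,135,130,95,6,"c1.png")
crop(im,120,130,125,90,6,"c2.png")
im,K,T=load("scene0")
crop(im,180,130,110,90,7,"c3.png")
crop(im,225,205,145,105,5,"c4.png")
E
```

```text
(no output)
```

View pics/c1.png

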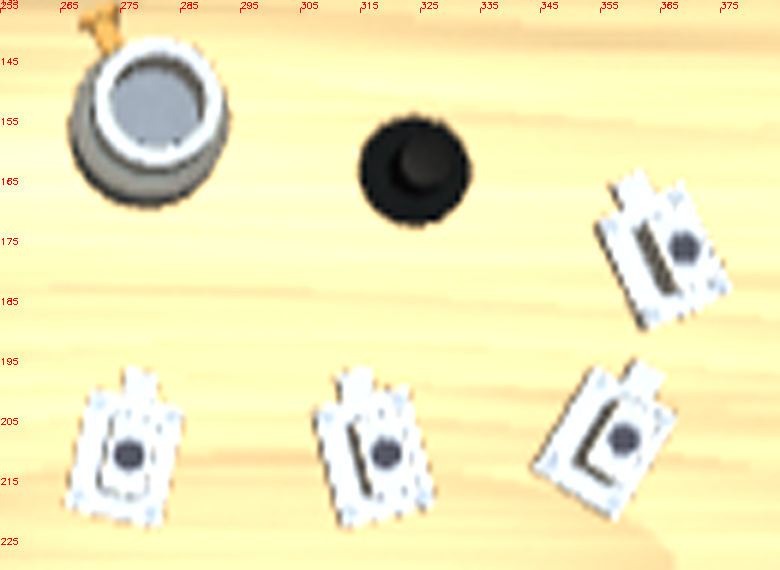

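View pics/c2.png

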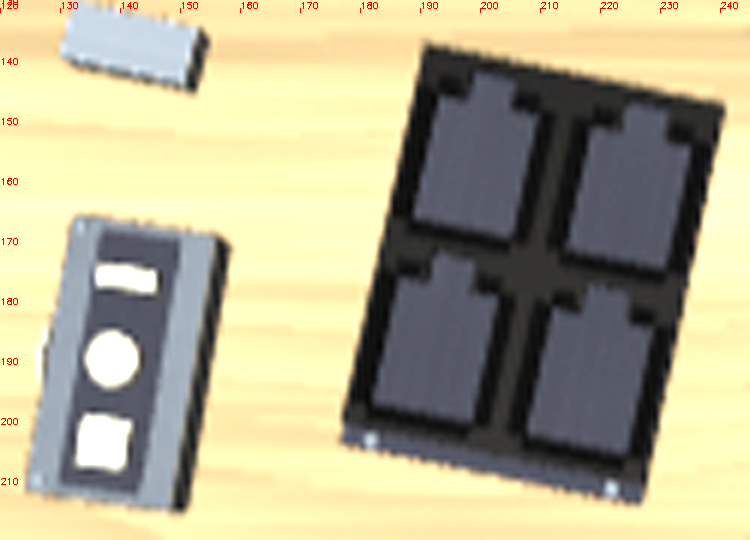

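View pics/c3.png

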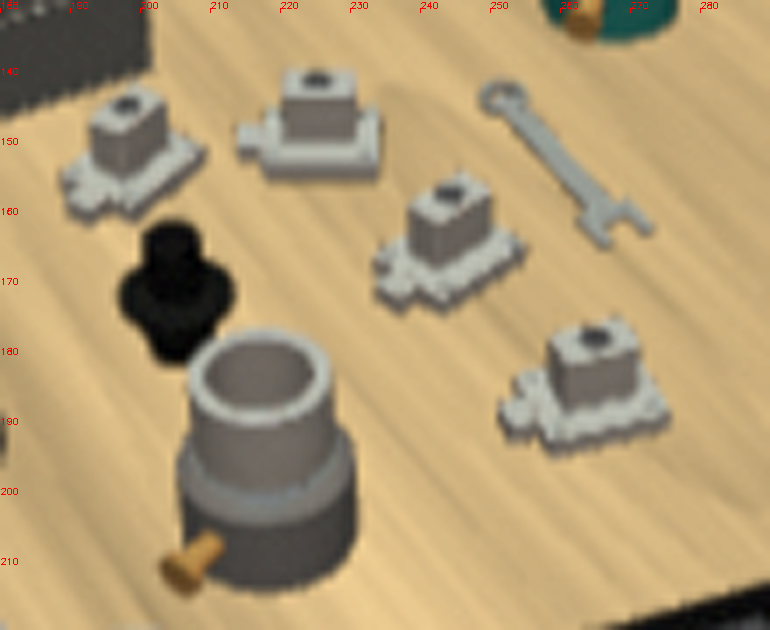

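View pics/c4.png

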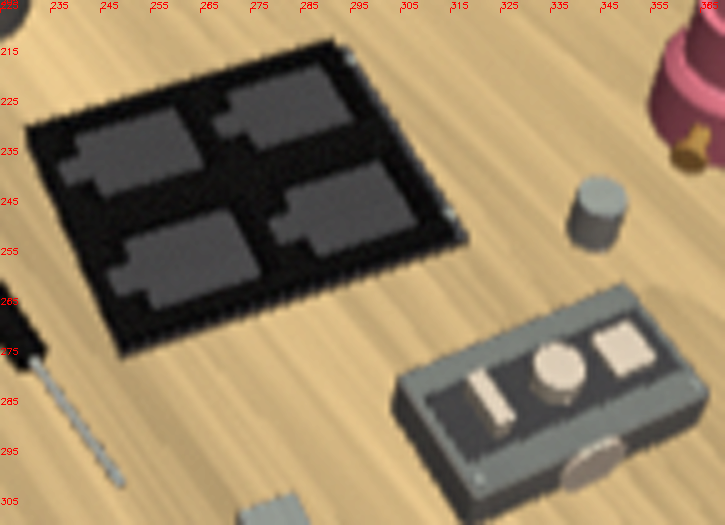

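```bash
cat > m.py <<'E'
from h import *
def blob(im,fn,x0,y0,x1,y1,near=None):
    hsv=cv2.cvtColor(im,cv2.COLOR_BGR2HSV).astype(int)
    m=np.zeros(im.shape[:2],np.uint8); m[y0:y1,x0:x1]=fn(hsv[y0:y1,x0:x1]).astype(np.uint8)
    n,l,s,c=cv2.connectedComponentsWithStats(m); return [(s[i,4],c[i],(l==i).astype(np.uint8)) for i in range(1,n)]
E
python3 - <<'E'
from m import *
im,K,T=load("top0"); hsv=cv2.cvtColor(im,cv2.COLOR_BGR2HSV)
for n,(u,v) in dict(cover=(278,216),rim=(273,152),bungfl=(316,166),bungknob=(326,160),wood=(300,180),dot=(276,210),floor=(200,155),wall=(213,160),shadow=(314,210),cap=(137,203),hous=(146,185)).items(): print(n,hsv[v,u])
im,K,T=load("scene0"); hsv=cv2.cvtColor(im,cv2.COLOR_BGR2HSV)
for n,(u,v) in dict(cover=(262,190),rimtop=(212,192),bungfl=(198,172),bungknob=(204,166),wood=(240,210),dot=(263,178),floor=(255,235),wall=(268,235),cap=(349,275),hous=(335,295),ribside=(264,184)).items(): print(n,hsv[v,u])
E
```

```text
cover [107  19 184]
rim [ 86  14 142]
bungfl [90 13 20]
bungknob [30 11 24]
wood [ 20  90 199]
dot [115  41  69]
floor [117  36  70]
wall [30 14 18]
shadow [21 27 67]
cap [ 34  24 224]
hous [112  42  67]
cover [ 34  14 124]
rimtop [13 32 71]
bungfl [90 20 13]
bungknob [ 0 20 13]
wood [ 19  98 146]
dot [60  4 60]
floor [ 0  0 47]
wall [30 28  9]
cap [ 17  45 148]
hous [60  9 84]
ribside [13 31 75]
```

```bash
cat > meas.py <<'E'
from m import *
import sys
def covers(tag_t, boxes):
    im,K,T=load(tag_t)
    out=[]
    for (x0,y0,x1,y1) in boxes:
        for a,c,m in blob(im,lambda h:(h[...,1]<55),x0,y0,x1,y1):
            if a<200 or a>800: continue
            ct=max(cv2.findContours(m,cv2.RETR_EXTERNAL,cv2.CHAIN_APPROX_NONE)[0],key=len)
            filled=cv2.drawContours(np.zeros_like(m),[ct],-1,1,-1)
            d=[b for b in blob(im,lambda h:(h[...,2]<110)&(h[...,0]>105)&(h[...,1]>25),x0,y0,x1,y1) if 8<b[0]<40 and (b[2]*filled).sum()==b[0]]
            # weighted dot centroid
            P=onz(K,T,d[0][1],.054) if d else None
            # yaw: contour points on z=.016, minAreaRect
            pts=np.array([onz(K,T,p[0],.016)[:2] for p in ct])
            (rc,sz,ang)=cv2.minAreaRect((pts*1000).astype(np.float32))
            w,h=sz; a2=np.deg2rad(ang)
            if h>w: a2+=np.pi/2; w,h=h,w
            if np.cos(a2)<0: a2+=np.pi
            a2=(a2+np.pi)%(2*np.pi)-np.pi
            out.append((a,d[0][1] if d else None,P,np.rad2deg(a2),w,h,np.array(rc)))
    return out
E
python3 - <<'E'
from meas import *
for o in covers("top0",[(262,192,290,226),(300,192,332,226),(338,190,372,224),(350,158,380,192)]): print(o[0],o[1],o[2],"yaw %.1f size %.0f %.0f"%o[3:6],"rectc",o[6].round(1))
# scene dots triangulate
imt,Kt,Tt=load("top0"); ims,Ks,Ts=load("scene0")
for b in blob(ims,lambda h:(h[...,2]<68)&(h[...,1]<20),190,135,275,185):
    if b[0]>4: print("scene dot",b[0],b[1].round(1),onz(Ks,Ts,b[1],.054).round(4))
# keys
for b in blob(imt,lambda h:(h[...,2]>195)&(h[...,1]<60),128,168,156,215):
    if b[0]>10: print("top key",b[0],b[1].round(1),[onz(Kt,Tt,b[1],z).round(4)[:2] for z in(.048,.058)])
for b in blob(ims,lambda h:(h[...,2]>125)&(h[...,1]<70),310,260,366,300):
    if b[0]>10: print("scene key",b[0],b[1].round(1),[onz(Ks,Ts,b[1],z).round(4)[:2] for z in(.048,.058)])
# neck rim
for im,K,T,n,bx,vv in((imt,Kt,Tt,"top",(262,135,297,175),125),(ims,Ks,Ts,"scene",(200,172,235,196),95)):
    for b in blob(im,lambda h:(h[...,2]>vv)&(h[...,1]<45),*bx):
        if b[0]>60:
            ct=max(cv2.findContours(b[2],cv2.RETR_EXTERNAL,cv2.CHAIN_APPROX_NONE)[0],key=len)
            p=np.array([onz(K,T,q[0],.110)[:2] for q in ct])*1000
            c,r=cv2.minEnclosingCircle(p.astype(np.float32)); e=cv2.fitEllipse(p.astype(np.float32))
            print(n,"rim",b[0],np.round(c,1),r,np.round(e[0],1),np.round(e[1],1))
# bung
for b in blob(imt,lambda h:(h[...,2]<45),305,150,340,178):
    if b[0]>30:
        ct=max(cv2.findContours(b[2],cv2.RETR_EXTERNAL,cv2.CHAIN_APPROX_NONE)[0],key=len)
        p=np.array([onz(Kt,Tt,q[0],.042)[:2] for q in ct])*1000
        c,r=cv2.minEnclosingCircle(p.astype(np.float32)); e=cv2.fitEllipse(p.astype(np.float32)); print("bung top",b[0],np.round(c,1),r,np.round(e[0],1),np.round(e[1],1))
for b in blob(ims,lambda h:(h[...,2]<45),190,155,214,184):
    if b[0]>30:
        m=b[2]; 
        for v in range(160,184): 
            u=np.flatnonzero(m[v]); print(v,u.min() if len(u) else None,u.max() if len(u) else None,end="; ")
E
```

```text
363 [276.10526316 210.42105263] [ 0.43914563 -0.07563681  0.054     ] yaw -11.4 size 86 55 rectc [446.6 -76.8]
365 [318.94736842 210.21052632] [ 0.44187977 -0.21841063  0.054     ] yaw 14.3 size 86 55 rectc [ 449.4 -215.6]
374 [358.41176471 207.88235294] [ 0.45152173 -0.35028828  0.054     ] yaw -31.2 size 86 57 rectc [ 458.4 -354.1]
364 [368.5 176. ] [ 0.55911813 -0.38505721  0.054     ] yaw 24.5 size 86 58 rectc [ 566.1 -380.8]
scene dot 5 [244.2 157.4] [ 0.4367 -0.2188  0.054 ]
scene dot 12 [209.3 172. ] [ 0.5934 -0.2106  0.054 ]
scene dot 13 [201.5 173.3] [ 0.6217 -0.2189  0.054 ]
scene dot 5 [204.6 175.4] [ 0.6171 -0.2024  0.054 ]
scene dot 5 [264.4 177.8] [ 0.4358 -0.0773  0.054 ]
top key 21 [140.6 175.9] [array([0.5487, 0.3798]), array([0.5475, 0.3771])]
top key 47 [138.2 189.4] [array([0.5029, 0.3859]), array([0.502 , 0.3831])]
top key 53 [136.6 203.3] [array([0.4565, 0.3896]), array([0.456 , 0.3869])]
scene key 67 [349.3 274.3] [array([0.4549, 0.3904]), array([0.4613, 0.3942])]
scene key 66 [336.5 278. ] [array([0.4946, 0.3804]), array([0.5005, 0.3842])]
scene key 36 [322.7 283.9] [array([0.5406, 0.3743]), array([0.546 , 0.3782])]
top rim 244 [628.1 -85.8] 34.883235931396484 [628.1 -86.1] [66.  67.5]
scene rim 97 [626.1 -85.2] 33.86827850341797 [626.2 -85.1] [63.9 65.1]
bung top 243 [ 601.8 -235.8] 29.915103912353516 [ 602.3 -235.8] [56.1 58.1]
160 None None; 161 None None; 162 202 206; 163 201 207; 164 201 207; 165 201 207; 166 201 208; 167 201 209; 168 200 210; 169 198 211; 170 198 212; 171 197 212; 172 197 212; 173 197 212; 174 198 211; 175 199 210; 176 200 210; 177 201 209; 178 201 209; 179 202 207; 180 202 207; 181 203 206; 182 None None; 183 None None;
```

```bash
cat > nest.py <<'E'
from m import *
def nest(tt="top0",ts="scene0",boxes_t=(178,138,238,212),boxes_s=(228,212,312,275)):
    res={}
    for tag,bx,lo,hi in((tt,boxes_t,45,95),(ts,boxes_s,33,62)):
        im,K,T=load(tag); L=[]
        for b in blob(im,lambda h:(h[...,2]>lo)&(h[...,2]<hi)&(h[...,1]<70),*bx):
            if b[0]<150: continue
            ct=max(cv2.findContours(b[2],cv2.RETR_EXTERNAL,cv2.CHAIN_APPROX_NONE)[0],key=len)
            p=(np.array([onz(K,T,q[0],.012)[:2] for q in ct])*1000).astype(np.float32)
            rc,sz,a=cv2.minAreaRect(p)
            L.append((b[0],b[1],onz(K,T,b[1],.012)[:2]*1000,rc,sz,a))
        res[tag]=L
    return res
E
python3 - <<'E'
from nest import *
for k,L in nest().items():
    for l in L: print(k,l[0],l[1].round(1),"cen",l[2].round(1),"rect",np.round(l[3],1),np.round(l[4],1),round(l[5],1))
# outer plate outline
for tag,bx in(("top0",(170,130,245,218)),("scene0",(222,208,322,282))):
    im,K,T=load(tag)
    for b in blob(im,lambda h:(h[...,2]<85)|(h[...,1]<45),*bx):
        if b[0]>1500:
            ct=max(cv2.findContours(b[2],cv2.RETR_EXTERNAL,cv2.CHAIN_APPROX_NONE)[0],key=len)
            p=(np.array([onz(K,T,q[0],.027)[:2] for q in ct])*1000).astype(np.float32)
            rc,sz,a=cv2.minAreaRect(p); print(tag,"plate",np.round(rc,1),np.round(sz,1),a, cv2.approxPolyDP(p,12,True)[:,0].round(0).tolist())
E
```

```text
top0 384 [199.  156.1] cen [624.5 190.5] rect [629.1 189.5] [57.7 90.2] 79.2
top0 388 [224.6 161.3] cen [607.9 101.8] rect [612.6 101. ] [58.  90.3] 79.3
top0 396 [192.4 186.6] cen [518.4 210.7] rect [523.2 209.9] [57.5 91.2] 79.5
top0 407 [218.1 191.8] cen [501.8 122.1] rect [506.8 121.2] [58.  92.7] 79.9
scene0 269 [281.4 226.2] cen [495.2 117.9] rect [499.6 116.9] [51.6 88.1] 80.3
scene0 298 [251.1 235.2] cen [602.3  97.5] rect [606.2  96.1] [52.  88.4] 78.1
scene0 326 [293.3 246.5] cen [512.4 206.8] rect [516.6 205.2] [52.8 88.2] 79.7
scene0 359 [261.9 256.6] cen [618.8 186.7] rect [623.3 185.4] [53.5 88.5] 79.3
top0 plate [557.5 155.4] [175.2 231.9] 79.21598052978516 [[685.0, 218.0], [460.0, 259.0], [429.0, 92.0], [652.0, 49.0]]
scene0 plate [563.9 163.7] [186.8 233.9] 79.25639343261719 [[441.0, 97.0], [656.0, 53.0], [695.0, 233.0], [470.0, 275.0]]
```

```bash
python3 - <<'E'
from h import *
from scipy.spatial.transform import Rotation as R
s=robot.sense(); print(R.from_quat(s["eef_rot"]).as_matrix().round(3), s["ee_pos"])
E
```

```text
[[-0.282 -0.     0.959]
 [-0.959 -0.002 -0.282]
 [ 0.002 -1.     0.   ]] [0.17608084 0.59917402 0.24135853]
```

>>> jog_arm --plan '[{"xyz":[5,-27,0],"jaw":0},{"xyz":[5,-27,0],"jaw":0},{"xyz":[5,-27,0],"jaw":0},{"xyz":[10,-27,0],"jaw":0},{"xyz":[15,-27,0],"jaw":0},{"xyz":[20,-27,0],"jaw":0},{"xyz":[30,-27,0],"jaw":0},{"xyz":[30,-27,0],"jaw":0}]'

```text
$.plan[0]: bad value
```

>>> jog_arm --plan '[{"xyz":[34,0,0],"jaw":0},{"xyz":[34,0,0],"jaw":0},{"xyz":[34,0,-20],"jaw":0},{"xyz":[34,0,-20],"jaw":0},{"xyz":[34,0,-30],"jaw":0},{"xyz":[36,0,-40],"jaw":0},{"xyz":[0,0,-20],"jaw":0},{"xyz":[0,0,0],"jaw":0}]'

```text
$.plan[0]: bad value
```

```bash
python3 - <<'E'
from h import *
print(robot.sense()["ee_pos"],robot.sense()["contact_force"],robot.tip_reach)
for n,b in(("top",(110,150,120,90)),("scene",(280,200,120,105))):
    im,K,T=snap(n,n+"1"); x,y,w,h=b
    cv2.imwrite(f"pics/{n}1b.png",cv2.resize(im[y:y+h,x:x+w],None,fx=5,fy=5,interpolation=cv2.INTER_CUBIC))
    p=robot.sense()["ee_pos"]; print(n,proj(K,T,p),proj(K,T,p-[0,0,.011]))
E
```

```text
[0.17608084 0.59917402 0.24135853] [-0.76708533 -0.90780221 -0.96364939] 0.011
top [ 38.93124631 298.37344666] [ 40.90146747 297.69568347]
scene [508.98585791 240.64775313] [506.67981068 243.44538699]
```

View pics/scene1b.png

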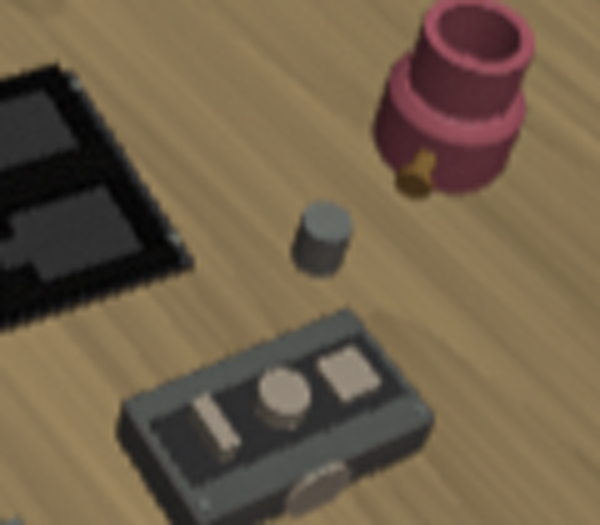

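View pics/top1b.png

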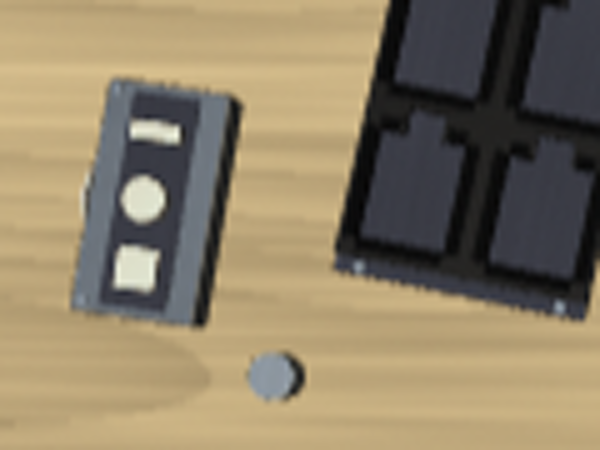

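The moves were refused, presumably because "twist" is required in every row. The pictures show the scene unchanged, so I'll resend the plans with twist included.

>>> jog_arm --plan '[{"xyz":[5,-27,0],"twist":[0,0,0],"jaw":0},{"xyz":[5,-27,0],"twist":[0,0,0],"jaw":0},{"xyz":[5,-27,0],"twist":[0,0,0],"jaw":0},{"xyz":[10,-27,0],"twist":[0,0,0],"jaw":0},{"xyz":[15,-27,0],"twist":[0,0,0],"jaw":0},{"xyz":[20,-27,0],"twist":[0,0,0],"jaw":0},{"xyz":[30,-27,0],"twist":[0,0,0],"jaw":0},{"xyz":[30,-27,0],"twist":[0,0,0],"jaw":0}]'

```text
clock: 1.0
ee_pos: [0.2967, 0.3824, 0.2425]
eef_rot: [-0.424, 0.566, -0.566, 0.424]
contact_force: [0.5, 0.2, 0.7]
width: 0.0001
```

>>> jog_arm --plan '[{"xyz":[34,0,0],"twist":[0,0,0],"jaw":0},{"xyz":[34,0,0],"twist":[0,0,0],"jaw":0},{"xyz":[34,0,-20],"twist":[0,0,0],"jaw":0},{"xyz":[34,0,-20],"twist":[0,0,0],"jaw":0},{"xyz":[34,0,-30],"twist":[0,0,0],"jaw":0},{"xyz":[35,0,-40],"twist":[0,0,0],"jaw":0},{"xyz":[0,0,-20],"twist":[0,0,0],"jaw":0},{"xyz":[0,0,0],"twist":[0,0,0],"jaw":0}]'

```text
clock: 1.8
ee_pos: [0.4981, 0.3813, 0.11]
eef_rot: [0.426, -0.566, 0.567, -0.42]
contact_force: [-0.1, -0.1, 0.4]
width: -0.0005
```

```bash
cat > look.py <<'E'
from h import *
import sys
def look(tag,bt,bs,s=5):
    for n,b in(("top",bt),("scene",bs)):
        im,K,T=snap(n,n+tag); x,y,w,h=b
        c=np.clip(cv2.resize(im[y:y+h,x:x+w],None,fx=s,fy=s,interpolation=cv2.INTER_CUBIC).astype(float)*1.5,0,255).astype(np.uint8)
        p=robot.sense()["ee_pos"]; q=proj(K,T,p-[0,0,robot.tip_reach]); print(n,"tip px",q.round(1),"crop",((q-[x,y])*s).round())
        cv2.imwrite(f"pics/{n}{tag}b.png",c)
E
python3 - <<'E'
from look import *
s=robot.sense();print(s["ee_pos"],s["contact_force"],robot.tip_reach)
look("2",(110,150,110,90),(280,190,120,105))
E
```

```text
[0.4980682  0.38126573 0.11001279] [-0.0782332  -0.14863186  0.4172064 ] 0.011
top tip px [134.7 189.3] crop [123. 197.]
scene tip px [339.8 268.3] crop [299. 391.]
```

View pics/scene2b.png

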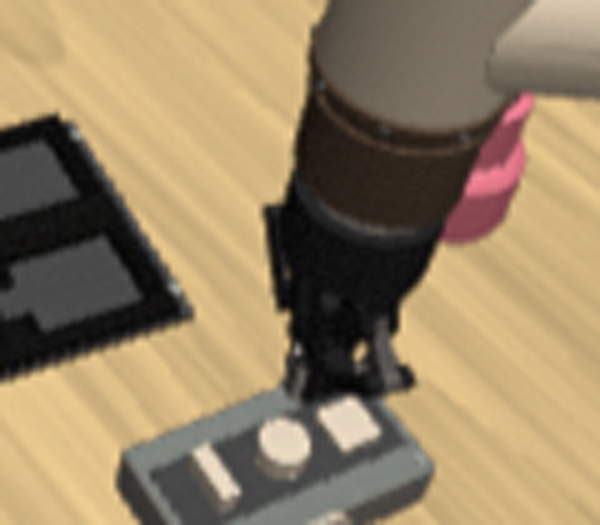

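View pics/top2b.png

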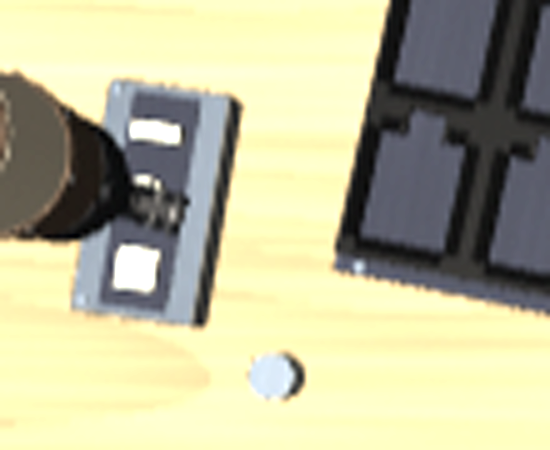

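```bash
python3 - <<'E'
from h import *
from scipy.spatial.transform import Rotation as R
s=robot.sense(); Rm=R.from_quat(s["eef_rot"]).as_matrix(); print(Rm.round(3))
out=[]
for n,b in(("scene",(325,225,50,50)),("top",(110,165,50,50))):
    im,K,T=load(n+"2"); x,y,w,h=b; sc=8
    c=np.clip(cv2.resize(im[y:y+h,x:x+w],None,fx=sc,fy=sc,interpolation=cv2.INTER_CUBIC).astype(float)*2.5,0,255).astype(np.uint8)
    p=s["ee_pos"]
    for off,col in(((0,0,0),(0,0,255)),((0,.011,0),(0,255,0)),((0,-.062,0),(255,0,0)),((.0145,.011,0),(255,255,0)),((-.0145,.011,0),(255,255,0))):
        q=proj(K,T,p+Rm@np.array(off)); cv2.circle(c,tuple(int(v) for v in (q-[x,y]+.5)*sc),3,col,-1)
    out.append(c)
cv2.imwrite("pics/z2.png",np.hstack(out))
E
```

```text
[[-0.282  0.     0.96 ]
 [-0.96  -0.001 -0.282]
 [ 0.    -1.     0.   ]]
```

View pics/z2.png

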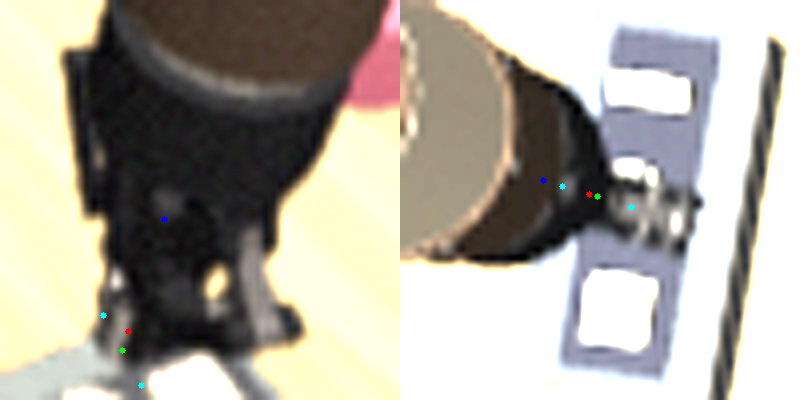

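```bash
cat >> h.py <<'E'
def tri(Kt,Tt,a,Ks,Ts,b):
    o1,d1=ray(Kt,Tt,a); o2,d2=ray(Ks,Ts,b); A=np.stack([d1,-d2],1); t=np.linalg.lstsq(A,o2-o1,rcond=None)[0]
    p,q=o1+d1*t[0],o2+d2*t[1]; return (p+q)/2,np.linalg.norm(p-q)
E
python3 - <<'E'
from h import *
_,Kt,Tt=load("top2"); _,Ks,Ts=load("scene2")
for a,b in(((146,194),(360,266)),((146,190),(360,266)),((146,194),(339,266)),((137,192),(339,266)),((140,194),(360,266))): print(a,b,tri(Kt,Tt,a,Ks,Ts,b))
E
```

```text
(146, 194) (360, 266) (array([0.46299857, 0.37713395, 0.0895737 ]), np.float64(0.07087300490206726))
(146, 190) (360, 266) (array([0.47291539, 0.37816169, 0.10017855]), np.float64(0.0787106235861719))
(146, 194) (339, 266) (array([0.48136132, 0.35888753, 0.07168892]), np.float64(0.014629471200488697))
(137, 192) (339, 266) (array([0.49121932, 0.37518941, 0.09761533]), np.float64(0.0020852674800815687))
(140, 194) (360, 266) (array([0.46627231, 0.3872507 , 0.10167314]), np.float64(0.05604779853439433))
```

```bash
python3 - <<'E'
from h import *
from scipy.spatial.transform import Rotation as R
s=robot.sense(); Rm=R.from_quat(s["eef_rot"]).as_matrix(); p=s["ee_pos"]
im,K,T=load("scene2"); x,y,w,h=325,215,50,50; sc=12
f=im[y:y+h,x:x+w].astype(float)/255; f=np.clip((f*1.2)**.45,0,1)*255
c=cv2.resize(f.astype(np.uint8),None,fx=sc,fy=sc,interpolation=cv2.INTER_LANCZOS4)
for t in np.arange(-.06,.061,.02):
    for off,col in(((t,.011,0),(0,0,255)),((0,.011,t),(0,255,0)),((0,.011-abs(t),0),(255,0,0))):
        q=proj(K,T,p+Rm@np.array(off)); cv2.circle(c,tuple(int(v) for v in (q-[x,y]+.5)*sc),3,col,-1)
cv2.imwrite("pics/z3.png",c)
E
```

```text
(no output)
```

View pics/z3.png

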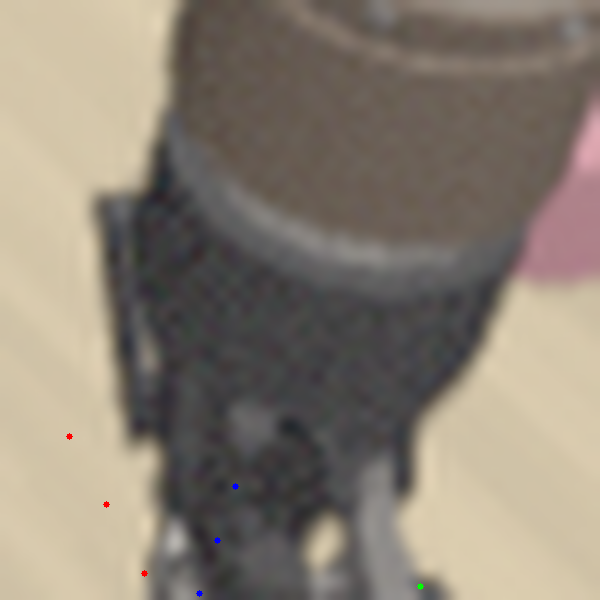

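```bash
python3 - <<'E'
from h import *
from scipy.spatial.transform import Rotation as R
s=robot.sense(); Rm=R.from_quat(s["eef_rot"]).as_matrix(); p=s["ee_pos"]
im,K,T=load("scene2"); x,y,w,h=325,238,50,50; sc=12
f=im[y:y+h,x:x+w].astype(float)/255; f=np.clip((f*1.2)**.45,0,1)*255
c=cv2.resize(f.astype(np.uint8),None,fx=sc,fy=sc,interpolation=cv2.INTER_LANCZOS4)
for t in np.arange(-.06,.061,.02):
    for off,col in(((t,.011,0),(0,0,255)),((0,.011,t),(0,255,0)),((0,.011-abs(t),0),(255,0,0))):
        q=proj(K,T,p+Rm@np.array(off)); cv2.circle(c,tuple(int(v) for v in (q-[x,y]+.5)*sc),3,col,-1)
cv2.imwrite("pics/z4.png",c)
E
```

```text
(no output)
```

View pics/z4.png

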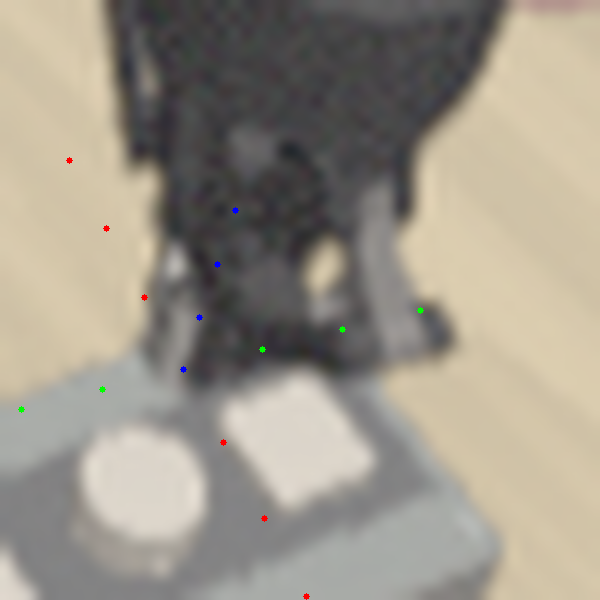

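>>> jog_arm --plan '[{"xyz":[0,0,50],"twist":[0,0,0],"jaw":1},{"xyz":[0,0,20],"twist":[0,0,0],"jaw":1},{"xyz":[0,0,0],"twist":[0,0,0],"jaw":1},{"xyz":[0,0,0],"twist":[0,0,0],"jaw":1},{"xyz":[0,0,0],"twist":[0,0,0],"jaw":1}]'

```text
clock: 2.4
ee_pos: [0.4984, 0.3836, 0.185]
eef_rot: [-0.424, 0.566, -0.566, 0.424]
contact_force: [0.5, -0.4, -0.7]
width: 0.072
```

```bash
cat > grip.py <<'E'
from h import *
from scipy.spatial.transform import Rotation as R
def grip(tag,w=64,h=60,sc=6):
    s=robot.sense(); Rm=R.from_quat(s["eef_rot"]).as_matrix(); p=s["ee_pos"]; out=[]
    for n in("scene","top"):
        im,K,T=snap(n,n+tag); q=proj(K,T,p); x,y=int(q[0]-w/2),int(q[1]-h/2); x=max(0,min(512-w,x)); y=max(0,min(384-h,y))
        f=im[y:y+h,x:x+w].astype(float)/255; f=np.clip((f*1.2)**.5,0,1)*255
        c=cv2.resize(f.astype(np.uint8),None,fx=sc,fy=sc,interpolation=cv2.INTER_CUBIC)
        for t in(-.0425,0,.0425):
            for off,col in(((t,.011,0),(0,0,255)),((0,.011,t),(0,255,0)),((0,.011-abs(t),0),(255,0,0))):
                r=proj(K,T,p+Rm@np.array(off)); cv2.circle(c,tuple(int(v) for v in (r-[x,y]+.5)*sc),2,col,-1)
        out.append(c); print(n,"crop origin",x,y)
    cv2.imwrite(f"pics/g{tag}.png",np.hstack(out))
E
python3 -c "
from grip import *
grip('3')"
```

```text
scene crop origin 313 219
top crop origin 94 157
```

View pics/g3.png

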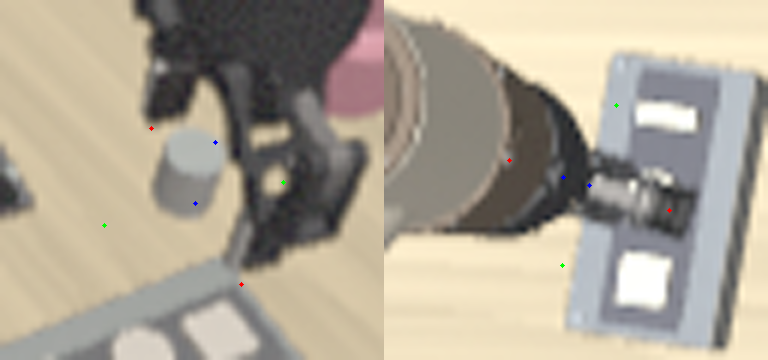

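>>> jog_arm --plan '[{"xyz":[2,0,0],"twist":[0,0,0],"jaw":0},{"xyz":[0,0,0],"twist":[0,0,0],"jaw":0},{"xyz":[0,0,-30],"twist":[0,0,0],"jaw":0},{"xyz":[0,0,-40],"twist":[0,0,0],"jaw":0},{"xyz":[0,0,-30],"twist":[0,0,0],"jaw":0},{"xyz":[0,0,0],"twist":[0,0,0],"jaw":0}]'

```text
clock: 3.1
ee_pos: [0.4988, 0.381, 0.0795]
eef_rot: [0.427, -0.566, 0.567, -0.42]
contact_force: [-0.1, -0.6, 0.6]
width: 0.0001
```

>>> jog_arm --plan '[{"xyz":[0,0,-8],"twist":[0,0,0],"jaw":0},{"xyz":[0,0,-8],"twist":[0,0,0],"jaw":0},{"xyz":[0,0,-4],"twist":[0,0,0],"jaw":0},{"xyz":[0,0,-3],"twist":[0,0,0],"jaw":0},{"xyz":[0,0,0],"twist":[0,0,0],"jaw":0}]'

```text
clock: 3.6
ee_pos: [0.5017, 0.3844, 0.0625]
eef_rot: [-0.423, 0.566, -0.566, 0.425]
contact_force: [0.8, 1.0, 2.3]
width: 0.0001
```

>>> jog_arm --plan '[{"xyz":[0,0,-3],"twist":[0,0,0],"jaw":0},{"xyz":[0,0,-2],"twist":[0,0,0],"jaw":0},{"xyz":[0,0,0],"twist":[0,0,0],"jaw":0}]'

```text
clock: 3.9
ee_pos: [0.5018, 0.3844, 0.0591]
eef_rot: [0.423, -0.566, 0.566, -0.425]
contact_force: [-1.6, -0.0, 10.1]
width: -0.0001
```

```bash
python3 -c "
from grip import *
for i in range(3):
    robot.camera('top'); s=robot.sense(); print(s['ee_pos'],s['contact_force'])
grip('4')"
```

```text
[0.5017724  0.38439012 0.05905819] [-1.91487303 -0.35055072 10.26608136]
[0.50177572 0.3843839  0.05904632] [-1.81995494 -0.84529887 10.49882478]
[0.50176133 0.38438888 0.05904855] [-1.79928224 -0.36766348  9.52268376]
scene crop origin 304 248
top crop origin 105 159
```

View pics/g4.png

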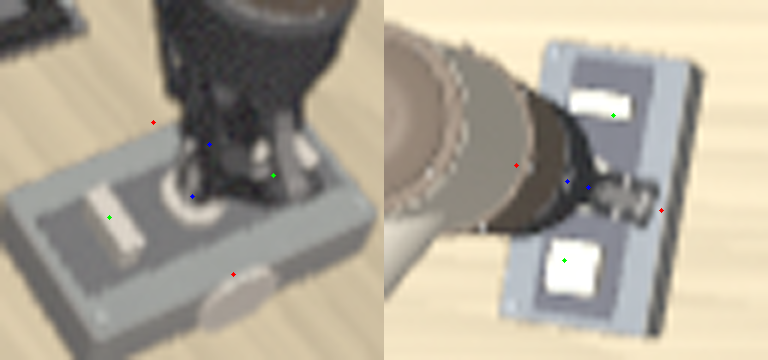

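>>> jog_arm --plan '[{"xyz":[0,0,30],"twist":[0,0,0],"jaw":0},{"xyz":[0,0,50],"twist":[0,0,0],"jaw":0.5},{"xyz":[0,0,50],"twist":[0,0,0],"jaw":1},{"xyz":[-5,-50,20],"twist":[0,0,-2],"jaw":1},{"xyz":[-10,-50,0],"twist":[0,0,-2],"jaw":1},{"xyz":[-10,-50,0],"twist":[0,0,-2],"jaw":1},{"xyz":[-10,-50,0],"twist":[0,0,0],"jaw":1},{"xyz":[0,0,0],"twist":[0,0,0],"jaw":1}]'

```text
clock: 4.95
ee_pos: [0.464, 0.1851, 0.2047]
eef_rot: [-0.394, 0.589, -0.588, 0.391]
contact_force: [0.3, -0.2, 0.4]
width: 0.0856
```

```bash
python3 -c "
from look import *
s=robot.sense(); print(s['ee_pos'],s['qpos'])
look('5',(115,130,130,95),(225,205,145,105))"
```

```text
[0.46397515 0.18505325 0.20466695] [ 0.70439825  0.20684499 -0.34713462 -0.00143893 -1.02108408  0.47185639]
top tip px [191.1 198.7] crop [380. 343.]
scene tip px [308.2 197.1] crop [416. -39.]
```

View pics/scene5b.png

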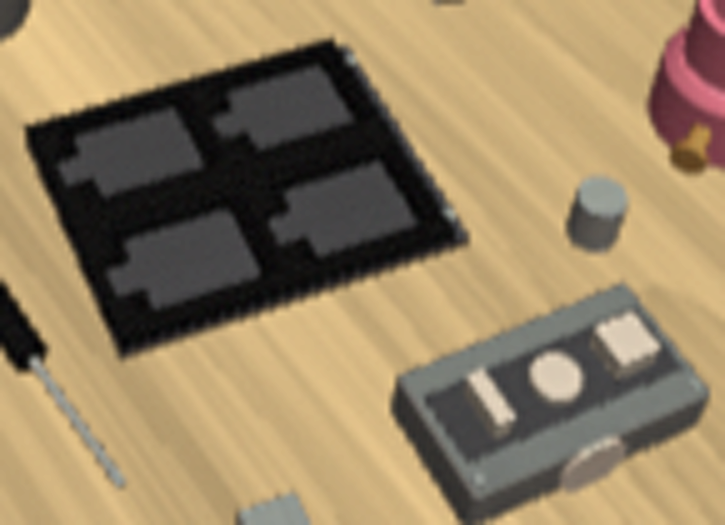

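View pics/top5.png

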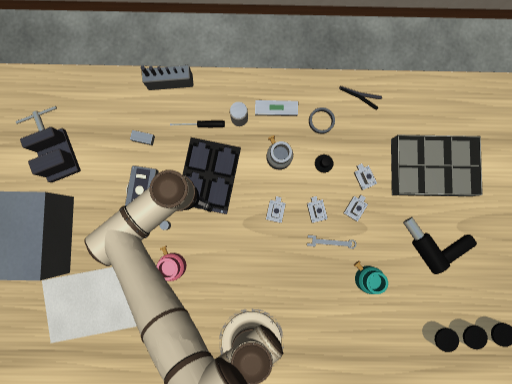

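The scene crop shows the round VENT key flush and the square TEST key raised (crop (625,340)), so the press worked. The arm is clear of the covers, so I'll measure them again.

```bash
cat > cov.py <<'E'
from meas import *
def dots(tagt,tags,boxes):
    for o in covers(tagt,boxes):
        P=o[2]
        if P is None: print("nodot",o); continue
        im,K,T=load(tags); q=proj(K,T,P); x,y=q.round().astype(int)
        g=cv2.cvtColor(im,cv2.COLOR_BGR2GRAY).astype(float)[y-4:y+5,x-4:x+5]
        # refine dark dot centroid in scene
        w=np.clip(np.median(g)+0-g,0,None); 
        b=[b for b in blob(im,lambda h:(h[...,2]<78)&(h[...,1]<22),x-5,y-5,x+6,y+4) if 2<b[0]<16]
        sc=[onz(K,T,bb[1],.054)[:2].round(4) for bb in b]
        print("top",P[:2].round(4),"yaw %.1f"%o[3],"size %.0f %.0f"%o[4:6],"scene",sc)
E
python3 - <<'E'
from cov import *
dots("top5","scene5",[(262,192,290,226),(300,192,332,226),(338,190,372,224),(350,158,380,192)])
E
```

```text
top [ 0.4391 -0.0756] yaw -11.4 size 86 55 scene [array([ 0.4359, -0.0768])]
top [ 0.4419 -0.2184] yaw 14.7 size 86 56 scene [array([ 0.4377, -0.2186])]
top [ 0.4515 -0.3503] yaw -31.2 size 87 57 scene [array([ 0.448, -0.353])]
top [ 0.5591 -0.3851] yaw 24.5 size 86 58 scene [array([ 0.5552, -0.388 ])]
```

>>> jog_arm --plan '[{"xyz":[-4,-44,-10],"twist":[0,0,3],"jaw":1},{"xyz":[-4,-44,-10],"twist":[0,0,3],"jaw":1},{"xyz":[-4,-44,-15],"twist":[0,0,3],"jaw":1},{"xyz":[-4,-43,-15],"twist":[0,0,2],"jaw":1},{"xyz":[-5,-43,-20],"twist":[0,0,0],"jaw":1},{"xyz":[-5,-43,-20],"twist":[0,0,0],"jaw":1},{"xyz":[0,0,0],"twist":[0,0,0],"jaw":1},{"xyz":[0,0,0],"twist":[0,0,0],"jaw":1}]'

```text
clock: 5.85
ee_pos: [0.4414, -0.0709, 0.1145]
eef_rot: [-0.448, 0.548, -0.547, 0.447]
contact_force: [-0.0, 0.2, 0.3]
width: 0.0853
```

```bash
cat > st.py <<'E'
from h import *
from scipy.spatial.transform import Rotation as R
robot.camera('top'); s=robot.sense(); M=R.from_quat(s["eef_rot"]).as_matrix()
a=np.rad2deg(np.arctan2(M[1,0],M[0,0]))%180
print("pos",(s["ee_pos"]*1000).round(1),"jaw ang %.2f"%a,"tilt",(M[:,1]).round(3),"F",s["contact_force"].round(1),"w %.4f"%s["width"],"t %.1f"%s["clock"])
E
python3 st.py
```

```text
pos [442.1 -70.2 115.1] jaw ang 78.65 tilt [ 0. -0. -1.] F [1.  0.5 0.9] w 0.0856 t 5.9
```

>>> jog_arm --plan '[{"xyz":[-4.5,-6,-24],"twist":[0,0,0],"jaw":1},{"xyz":[0,0,-30],"twist":[0,0,0],"jaw":1},{"xyz":[0,0,-20],"twist":[0,0,0],"jaw":1},{"xyz":[0,0,-10],"twist":[0,0,0],"jaw":1},{"xyz":[0,0,0],"twist":[0,0,0],"jaw":1},{"xyz":[0,0,0],"twist":[0,0,0],"jaw":1}]'

```text
clock: 6.5
ee_pos: [0.4377, -0.0758, 0.0319]
eef_rot: [0.448, -0.546, 0.547, -0.449]
contact_force: [0.3, 0.5, -0.2]
width: 0.0857
```

```bash
python3 st.py; python3 -c "
from grip import *
grip('6')"
```

```text
pos [437.8 -76.   32.2] jaw ang 78.70 tilt [ 0.002  0.    -1.   ] F [-0.3  0.2 -0.1] w 0.0854 t 6.5
scene crop origin 231 152
top crop origin 243 181
```

View pics/g6.png

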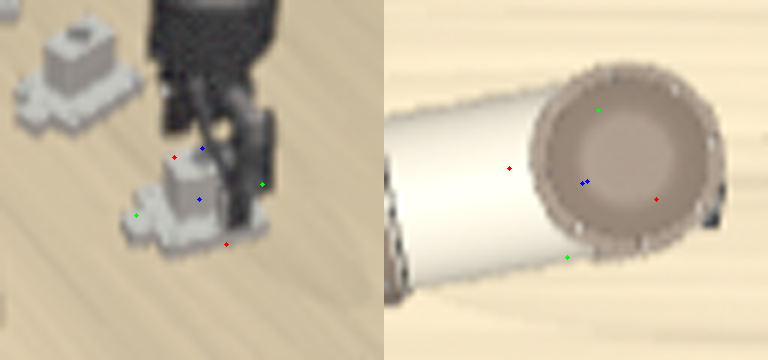

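>>> jog_arm --plan '[{"xyz":[0,0,0],"twist":[0,0,0],"jaw":0},{"xyz":[0,0,0],"twist":[0,0,0],"jaw":0},{"xyz":[0,0,0],"twist":[0,0,0],"jaw":0},{"xyz":[0,0,0],"twist":[0,0,0],"jaw":0},{"xyz":[0,0,20],"twist":[0,0,0],"jaw":0},{"xyz":[0,0,35],"twist":[0,0,0],"jaw":0},{"xyz":[0,0,35],"twist":[0,0,0],"jaw":0},{"xyz":[0,0,0],"twist":[0,0,0],"jaw":0}]'

```text
clock: 7.45
ee_pos: [0.4395, -0.0764, 0.1251]
eef_rot: [0.445, -0.545, 0.549, -0.451]
contact_force: [0.5, 0.4, -2.0]
width: 0.0254
```

```bash
python3 st.py; python3 -c "
from grip import *
grip('7')"
```

```text
pos [437.6 -76.5 122.8] jaw ang 78.61 tilt [ 0.005  0.001 -1.   ] F [-0.5 -0.1 -2.5] w 0.0250 t 7.5
scene crop origin 232 133
top crop origin 245 180
```

View pics/g7.png

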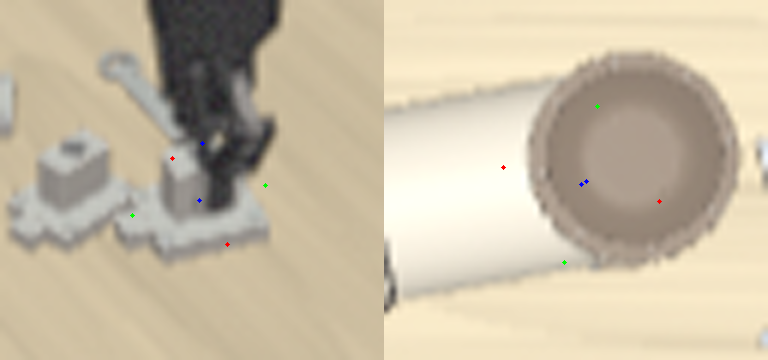

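>>> jog_arm --plan '[{"xyz":[10,33,0],"twist":[0,0,0.7],"jaw":0},{"xyz":[10,33,0],"twist":[0,0,0],"jaw":0},{"xyz":[10,33,0],"twist":[0,0,0],"jaw":0},{"xyz":[10,33,0],"twist":[0,0,0],"jaw":0},{"xyz":[10,33,0],"twist":[0,0,0],"jaw":0},{"xyz":[8.5,33.5,-20],"twist":[0,0,0],"jaw":0},{"xyz":[0,0,-30],"twist":[0,0,0],"jaw":0},{"xyz":[0,0,0],"twist":[0,0,0],"jaw":0}]'

```text
clock: 8.4
ee_pos: [0.4909, 0.1205, 0.0657]
eef_rot: [-0.456, 0.545, -0.543, 0.447]
contact_force: [-1.2, -0.9, -2.7]
width: 0.0251
```

```bash
python3 st.py; python3 -c "
from grip import *
grip('8')"
```

```text
pos [492.3 120.5  67.9] jaw ang 79.33 tilt [-0.008 -0.005 -1.   ] F [ 0.9 -0.8 -2.7] w 0.0255 t 8.4
scene crop origin 251 185
top crop origin 185 163
```

View pics/g8.png

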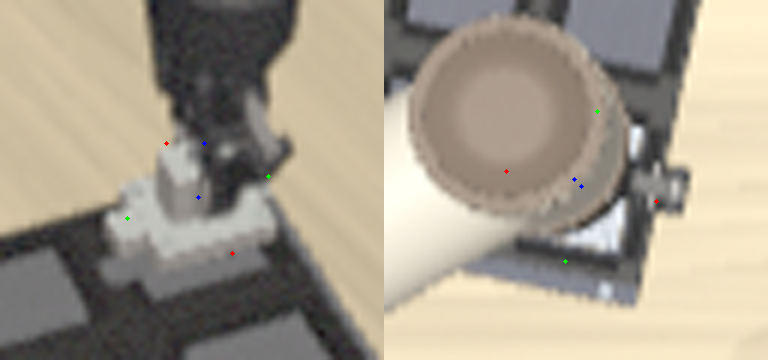

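>>> jog_arm --plan '[{"xyz":[0,0,0],"twist":[0,0,0],"jaw":0},{"xyz":[0,0,0],"twist":[0,0,0],"jaw":0}]'

```text
clock: 8.75
ee_pos: [0.4956, 0.1216, 0.0723]
eef_rot: [0.45, -0.544, 0.545, -0.452]
contact_force: [-0.2, -0.5, -1.5]
width: 0.0249
```

```bash
python3 st.py
```

```text
pos [495.5 121.6  72.2] jaw ang 79.28 tilt [ 0.002  0.001 -1.   ] F [-0.7 -1.  -2. ] w 0.0252 t 8.8
```

>>> jog_arm --plan '[{"xyz":[0.5,0.5,-12],"twist":[0,0,0],"jaw":0},{"xyz":[0,0,-6],"twist":[0,0,0],"jaw":0},{"xyz":[0,0,-4],"twist":[0,0,0],"jaw":0},{"xyz":[0,0,-3],"twist":[0,0,0],"jaw":0},{"xyz":[0,0,-2],"twist":[0,0,0],"jaw":0},{"xyz":[0,0,0],"twist":[0,0,0],"jaw":0},{"xyz":[0,0,0],"twist":[0,0,0],"jaw":0}]'

```text
clock: 9.5
ee_pos: [0.4957, 0.1224, 0.0442]
eef_rot: [0.451, -0.544, 0.544, -0.451]
contact_force: [0.3, -0.7, -2.6]
width: 0.0253
```

```bash
python3 st.py
```

```text
pos [495.6 122.4  44.2] jaw ang 79.32 tilt [ 0.  0. -1.] F [-0.  -0.2 -1.9] w 0.0251 t 9.6
```

>>> jog_arm --plan '[{"xyz":[0,0,-1.5],"twist":[0,0,0],"jaw":0},{"xyz":[0,0,0],"twist":[0,0,0],"jaw":0},{"xyz":[0,0,0],"twist":[0,0,0],"jaw":0.55},{"xyz":[0,0,0],"twist":[0,0,0],"jaw":0.55},{"xyz":[0,0,30],"twist":[0,0,0],"jaw":0.6},{"xyz":[0,0,50],"twist":[0,0,0],"jaw":1},{"xyz":[-15,-50,10],"twist":[0,0,5],"jaw":1},{"xyz":[-15,-50,0],"twist":[0,0,5],"jaw":1}]'

```text
clock: 10.35
ee_pos: [0.4688, 0.0278, 0.1345]
eef_rot: [0.497, -0.5, 0.502, -0.501]
contact_force: [1.1, -1.0, 0.1]
width: 0.0851
```

>>> jog_arm --plan '[{"xyz":[-10,-48,0],"twist":[0,0,5],"jaw":1},{"xyz":[-10,-48,0],"twist":[0,0,5],"jaw":1},{"xyz":[0,0,0],"twist":[0,0,0],"jaw":1}]'

```text
clock: 10.65
ee_pos: [0.4449, -0.0726, 0.1319]
eef_rot: [0.538, -0.46, 0.459, -0.537]
contact_force: [-0.1, -0.2, 0.2]
width: 0.0852
```

```bash
python3 st.py; python3 -c "
from look import *
look('9',(170,130,70,90),(225,205,105,75),6)
import cv2
a=cv2.imread('pics/top9b.png');b=cv2.imread('pics/scene9b.png');cv2.imwrite('pics/n9.png',cv2.hconcat([cv2.resize(a,(350,450)),cv2.resize(b,(440,450*1))]))
from cov import *
dots('top9','scene9',[(300,192,332,226),(338,190,372,224),(350,158,380,192)])"
```

```text
pos [446.2 -70.9 132.1] jaw ang 99.03 tilt [ 0. -0. -1.] F [-0.5  0.4  0.7] w 0.0854 t 10.7
top tip px [275.5 207.2] crop [633. 463.]
scene tip px [263.8 166. ] crop [ 233. -234.]
top [ 0.4419 -0.2184] yaw 14.3 size 86 55 scene [array([ 0.4377, -0.2186])]
top [ 0.4515 -0.3503] yaw -31.2 size 86 57 scene [array([ 0.448, -0.353])]
top [ 0.5591 -0.3851] yaw 24.5 size 86 58 scene [array([ 0.554 , -0.3879])]
```

View pics/n9.png

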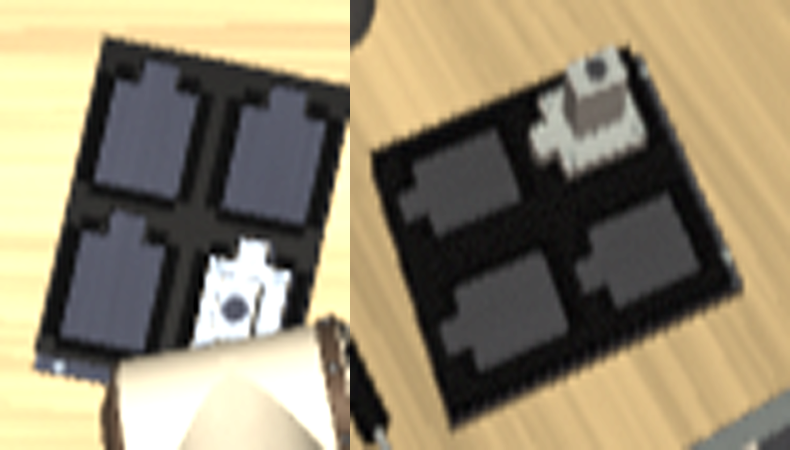

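The first cover looks flat and square in the near-right pocket. Next is cover 2.

>>> jog_arm --plan '[{"xyz":[-2,-49,0],"twist":[0,0,2.5],"jaw":1},{"xyz":[-2,-49,0],"twist":[0,0,2.9],"jaw":1},{"xyz":[-2.5,-49.5,0],"twist":[0,0,0],"jaw":1},{"xyz":[0,0,-20],"twist":[0,0,0],"jaw":1},{"xyz":[0,0,-30],"twist":[0,0,0],"jaw":1},{"xyz":[0,0,-10],"twist":[0,0,0],"jaw":1},{"xyz":[0,0,0],"twist":[0,0,0],"jaw":1},{"xyz":[0,0,0],"twist":[0,0,0],"jaw":1}]'

```text
clock: 11.6
ee_pos: [0.4418, -0.2154, 0.0727]
eef_rot: [-0.56, 0.431, -0.432, 0.561]
contact_force: [-0.3, -0.3, 0.2]
width: 0.0854
```

```bash
python3 st.py
```

```text
pos [ 442.  -215.5   73.1] jaw ang 104.84 tilt [ 0.002 -0.001 -1.   ] F [-0.6 -0.3 -0.5] w 0.0856 t 11.7
```

>>> jog_arm --plan '[{"xyz":[-2,-3,-11],"twist":[0,0,-0.4],"jaw":1},{"xyz":[0,0,-20],"twist":[0,0,0],"jaw":1},{"xyz":[0,0,-10],"twist":[0,0,0],"jaw":1},{"xyz":[0,0,0],"twist":[0,0,0],"jaw":1},{"xyz":[0,0,0],"twist":[0,0,0],"jaw":1}]'

```text
clock: 12.15
ee_pos: [0.4388, -0.2192, 0.0313]
eef_rot: [0.559, -0.434, 0.434, -0.558]
contact_force: [-0.0, 0.3, -0.0]
width: 0.0853
```

```bash
python3 st.py;python3 -c "
from grip import *
grip('10')"
```

```text
pos [ 439.1 -219.2   31.6] jaw ang 104.34 tilt [ 0.001 -0.    -1.   ] F [-0.   0.3  0.3] w 0.0854 t 12.2
scene crop origin 211 132
top crop origin 286 181
```

View pics/g10.png

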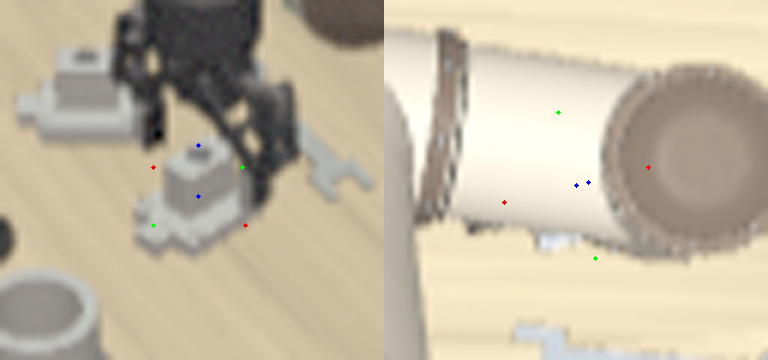

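>>> jog_arm --plan '[{"xyz":[0,0,0],"twist":[0,0,0],"jaw":0},{"xyz":[0,0,0],"twist":[0,0,0],"jaw":0},{"xyz":[0,0,0],"twist":[0,0,0],"jaw":0},{"xyz":[0,0,0],"twist":[0,0,0],"jaw":0},{"xyz":[0,0,20],"twist":[0,0,0],"jaw":0},{"xyz":[0,0,40],"twist":[0,0,0],"jaw":0},{"xyz":[0,0,40],"twist":[0,0,0],"jaw":0},{"xyz":[0,0,30],"twist":[0,0,0],"jaw":0}]'

```text
clock: 13.1
ee_pos: [0.4384, -0.219, 0.1627]
eef_rot: [-0.558, 0.434, -0.434, 0.559]
contact_force: [0.7, -0.8, -3.4]
width: 0.025
```

```bash
python3 st.py
```

```text
pos [ 441.1 -220.   167.5] jaw ang 104.40 tilt [ 0.009 -0.003 -1.   ] F [ 2.5 -1.   1.3] w 0.0251 t 13.2
```

>>> jog_arm --plan '[{"xyz":[15,40,0],"twist":[0,0,-4],"jaw":0},{"xyz":[20,40,0],"twist":[0,0,-4],"jaw":0},{"xyz":[20,40,0],"twist":[0,0,-4],"jaw":0},{"xyz":[20,40,0],"twist":[0,0,-4],"jaw":0},{"xyz":[20,40,0],"twist":[0,0,-4],"jaw":0},{"xyz":[20,40,0],"twist":[0,0,-4],"jaw":0},{"xyz":[24,40,0],"twist":[0,0,-1],"jaw":0},{"xyz":[24,40,0],"twist":[0,0,0],"jaw":0}]'

```text
clock: 13.95
ee_pos: [0.6012, 0.1025, 0.1596]
eef_rot: [-0.452, 0.545, -0.544, 0.45]
contact_force: [0.5, 0.8, -3.6]
width: 0.025
```

>>> jog_arm --plan '[{"xyz":[0,0,-20],"twist":[0,0,0],"jaw":0},{"xyz":[0,0,-40],"twist":[0,0,0],"jaw":0},{"xyz":[0,0,-30],"twist":[0,0,0],"jaw":0},{"xyz":[0,0,0],"twist":[0,0,0],"jaw":0},{"xyz":[0,0,0],"twist":[0,0,0],"jaw":0},{"xyz":[0,0,0],"twist":[0,0,0],"jaw":0}]'

```text
clock: 14.55
ee_pos: [0.603, 0.1013, 0.0729]
eef_rot: [0.45, -0.544, 0.545, -0.453]
contact_force: [1.2, -0.0, -2.6]
width: 0.0252
```

```bash
python3 st.py;python3 -c "
from grip import *
grip('11')"
```

```text
pos [602.9 101.3  73.1] jaw ang 79.34 tilt [ 0.004  0.001 -1.   ] F [ 0.1  0.1 -2.9] w 0.0252 t 14.6
scene crop origin 219 193
top crop origin 191 129
```

View pics/g11.png

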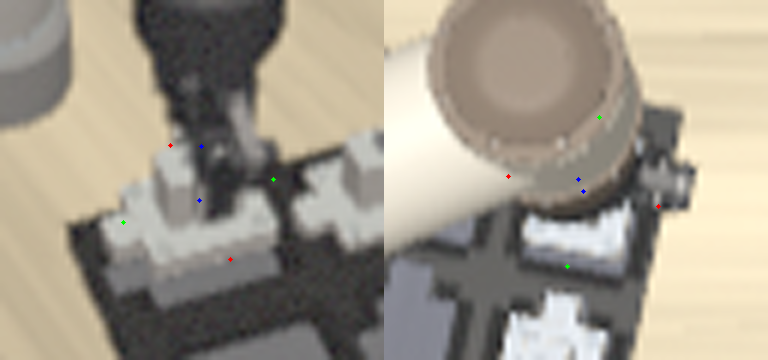

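>>> jog_arm --plan '[{"xyz":[-1.5,0.5,-12],"twist":[0,0,0],"jaw":0},{"xyz":[0,0,-6],"twist":[0,0,0],"jaw":0},{"xyz":[0,0,-4],"twist":[0,0,0],"jaw":0},{"xyz":[0,0,-4],"twist":[0,0,0],"jaw":0},{"xyz":[0,0,-3],"twist":[0,0,0],"jaw":0},{"xyz":[0,0,-2],"twist":[0,0,0],"jaw":0},{"xyz":[0,0,0],"twist":[0,0,0],"jaw":0},{"xyz":[0,0,0],"twist":[0,0,0],"jaw":0}]'

```text
clock: 15.5
ee_pos: [0.6001, 0.1013, 0.0437]
eef_rot: [0.452, -0.544, 0.544, -0.452]
contact_force: [-8.4, -0.2, 16.9]
width: 0.0253
```

```bash
python3 st.py
```

```text
pos [600.1 101.3  43.7] jaw ang 79.39 tilt [ 0.001 -0.001 -1.   ] F [-7.9 -0.6 14.8] w 0.0250 t 15.6
```

>>> jog_arm --plan '[{"xyz":[0,0,0],"twist":[0,0,0],"jaw":0.55},{"xyz":[0,0,0],"twist":[0,0,0],"jaw":0.55},{"xyz":[0,0,0],"twist":[0,0,0],"jaw":0.55},{"xyz":[0,0,30],"twist":[0,0,0],"jaw":0.55},{"xyz":[0,0,50],"twist":[0,0,0],"jaw":1},{"xyz":[0,0,50],"twist":[0,0,0],"jaw":1},{"xyz":[-25,-43,0],"twist":[0,0,-4],"jaw":1},{"xyz":[-25,-43,0],"twist":[0,0,-4],"jaw":1}]'

```text
clock: 16.35
ee_pos: [0.5509, 0.0156, 0.1717]
eef_rot: [0.411, -0.574, 0.575, -0.414]
contact_force: [0.2, 0.2, -1.0]
width: 0.0853
```

>>> jog_arm --plan '[{"xyz":[-25,-43,0],"twist":[0,0,-4],"jaw":1},{"xyz":[-25,-43,0],"twist":[0,0,-4],"jaw":1},{"xyz":[-20,-43,0],"twist":[0,0,-4],"jaw":1},{"xyz":[-10,-43,0],"twist":[0,0,0],"jaw":1},{"xyz":[0,0,0],"twist":[0,0,0],"jaw":1},{"xyz":[0,0,0],"twist":[0,0,0],"jaw":1}]'

```text
clock: 16.95
ee_pos: [0.4699, -0.1576, 0.17]
eef_rot: [0.349, -0.615, 0.615, -0.349]
contact_force: [-0.2, 0.6, 0.3]
width: 0.0855
```

```bash
python3 st.py; cat > nv.py <<'E'
from look import *
import sys
def nv(tag):
    look(tag,(170,130,70,90),(225,205,105,75),6)
    a=cv2.imread(f'pics/top{tag}b.png');b=cv2.imread(f'pics/scene{tag}b.png');cv2.imwrite(f'pics/n{tag}.png',cv2.hconcat([cv2.resize(a,(350,450)),cv2.resize(b,(440,450))]))
E
python3 -c "
from nv import *
nv('12')
from cov import *
dots('top12','scene12',[(338,190,372,224),(350,158,380,192)])"
```

```text
pos [ 470.3 -156.8  170. ] jaw ang 59.28 tilt [ 0. -0. -1.] F [-0.8  0.6 -0.1] w 0.0853 t 17.0
top tip px [304.3 199.4] crop [806. 417.]
scene tip px [245.2 146.5] crop [ 121. -351.]
top [ 0.4515 -0.3503] yaw -31.2 size 87 57 scene [array([ 0.448, -0.353])]
top [ 0.5591 -0.3851] yaw 24.5 size 86 58 scene [array([ 0.554 , -0.3879])]
```

View pics/n12.png

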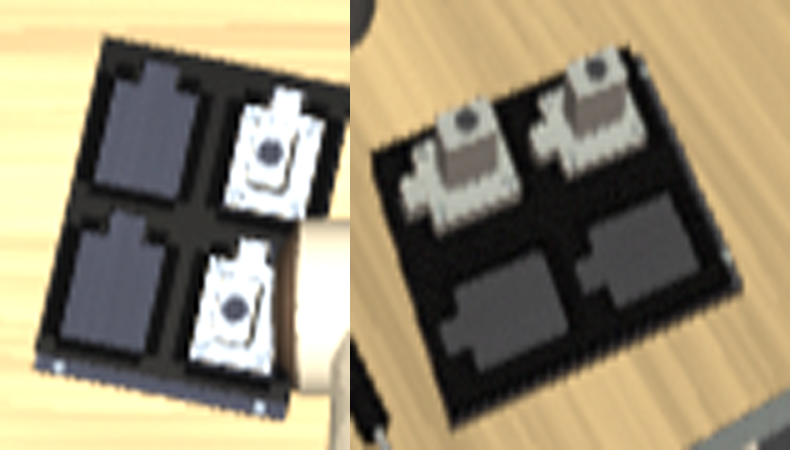

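View pics/top12.png

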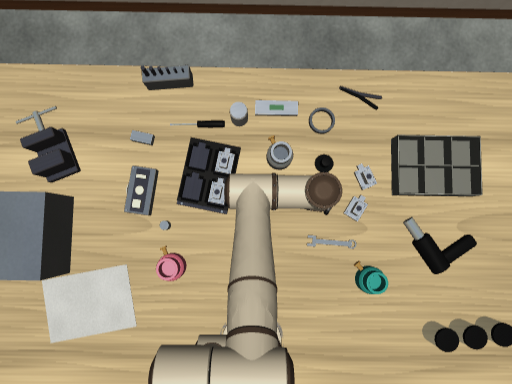

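>>> jog_arm --plan '[{"xyz":[-4,-39,0],"twist":[0,0,-0.5],"jaw":1},{"xyz":[-4,-39,0],"twist":[0,0,0],"jaw":1},{"xyz":[-4,-39,-10],"twist":[0,0,0],"jaw":1},{"xyz":[-4,-39,-30],"twist":[0,0,0],"jaw":1},{"xyz":[-4,-39,-30],"twist":[0,0,0],"jaw":1},{"xyz":[0,0,-30],"twist":[0,0,0],"jaw":1},{"xyz":[0,0,0],"twist":[0,0,0],"jaw":1},{"xyz":[0,0,0],"twist":[0,0,0],"jaw":1}]'

```text
clock: 17.9
ee_pos: [0.4508, -0.3509, 0.0701]
eef_rot: [-0.348, 0.616, -0.615, 0.348]
contact_force: [0.6, 0.9, 0.6]
width: 0.0855
```

```bash
python3 st.py
```

```text
pos [ 451.6 -351.    71.3] jaw ang 58.98 tilt [ 0.001 -0.001 -1.   ] F [-0.9  0.1  0.8] w 0.0854 t 17.9
```

>>> jog_arm --plan '[{"xyz":[-1,-1,-10],"twist":[0,0,0],"jaw":1},{"xyz":[0,0,-20],"twist":[0,0,0],"jaw":1},{"xyz":[0,0,-9],"twist":[0,0,0],"jaw":1},{"xyz":[0,0,0],"twist":[0,0,0],"jaw":1},{"xyz":[0,0,0],"twist":[0,0,0],"jaw":1}]'

```text
clock: 18.45
ee_pos: [0.4496, -0.3526, 0.0317]
eef_rot: [0.347, -0.615, 0.616, -0.348]
contact_force: [-0.8, -0.1, 0.9]
width: 0.0854
```

```bash
python3 st.py;python3 -c "
from grip import *
grip('13')"
```

```text
pos [ 449.8 -352.7   32. ] jaw ang 58.87 tilt [ 0.001 -0.001 -1.   ] F [-0.4  0.5 -0.2] w 0.0852 t 18.5
scene crop origin 192 115
top crop origin 325 178
```

View pics/g13.png

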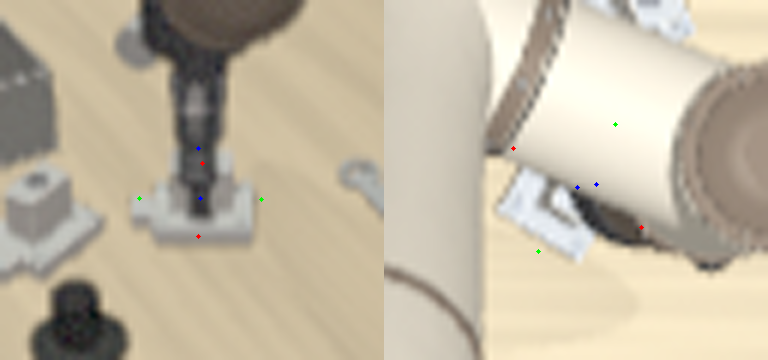

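>>> jog_arm --plan '[{"xyz":[0,0,0],"twist":[0,0,0],"jaw":0},{"xyz":[0,0,0],"twist":[0,0,0],"jaw":0},{"xyz":[0,0,0],"twist":[0,0,0],"jaw":0},{"xyz":[0,0,0],"twist":[0,0,0],"jaw":0},{"xyz":[0,0,20],"twist":[0,0,0],"jaw":0},{"xyz":[0,0,40],"twist":[0,0,0],"jaw":0},{"xyz":[0,0,50],"twist":[0,0,0],"jaw":0},{"xyz":[0,0,40],"twist":[0,0,0],"jaw":0}]'

```text
clock: 19.4
ee_pos: [0.449, -0.3526, 0.1831]
eef_rot: [0.347, -0.616, 0.616, -0.347]
contact_force: [1.3, -0.1, -1.9]
width: 0.0254
```

```bash
python3 st.py;python3 -c "
from cov import *
it,Kt,Tt=load('top12'); i2,Ks,Ts=load('scene12')
for (p,b) in (((496,122),None),((601,101.5),None)):
    P=np.array([p[0]/1000,p[1]/1000,.066]); r=[]
    for im,K,T,f in((it,Kt,Tt,lambda h:(h[...,2]<110)&(h[...,0]>105)&(h[...,1]>25)),(i2,Ks,Ts,lambda h:(h[...,2]<78)&(h[...,1]<22))):
        q=proj(K,T,P).round().astype(int); L=[b for b in blob(im,f,q[0]-4,q[1]-4,q[0]+5,q[1]+5) if b[0]>3]; L=sorted(L,key=lambda b:np.hypot(*(b[1]-q))); print(q,[(l[0],l[1].round(1)) for l in L]); r.append(L[0][1])
    print(tri(Kt,Tt,r[0],Ks,Ts,r[1]), onz(Kt,Tt,r[0],.066), onz(Ks,Ts,r[1],.066))
"
```

```text
pos [ 452.3 -354.9  190.7] jaw ang 58.93 tilt [ 0.012 -0.008 -1.   ] F [ 2.1 -1.3  3.9] w 0.0253 t 19.4
[217 192] [(np.int32(16), array([216.5, 191.5]))]
[283 216] [(np.int32(13), array([283.3, 216. ]))]
(array([0.49751087, 0.12309985, 0.06916455]), np.float64(0.0017112290455242399)) [0.49840913 0.12281143 0.066     ] [0.49496142 0.12144333 0.066     ]
[224 161] [(np.int32(16), array([223.6, 160.2]))]
[252 225] [(np.int32(15), array([252.1, 224.6]))]
(array([0.60245552, 0.10157514, 0.06884128]), np.float64(0.0004357502761468063)) [0.60306984 0.10164138 0.066     ] [0.60094049 0.09965673 0.066     ]
```

>>> jog_arm --plan '[{"xyz":[4,35,0],"twist":[0,0,1.5],"jaw":0},{"xyz":[4,35,0],"twist":[0,0,1.5],"jaw":0},{"xyz":[4,35,0],"twist":[0,0,1.5],"jaw":0},{"xyz":[4,35,0],"twist":[0,0,1.5],"jaw":0},{"xyz":[4,35,0],"twist":[0,0,1.5],"jaw":0},{"xyz":[4,35,0],"twist":[0,0,1.5],"jaw":0},{"xyz":[4,35,0],"twist":[0,0,1.5],"jaw":0},{"xyz":[4,35,0],"twist":[0,0,1.5],"jaw":0}]'

```text
clock: 20.25
ee_pos: [0.4805, -0.0712, 0.1805]
eef_rot: [-0.41, 0.576, -0.576, 0.41]
contact_force: [0.8, 0.7, -2.0]
width: 0.0252
```

>>> jog_arm --plan '[{"xyz":[4,36,0],"twist":[0,0,1.5],"jaw":0},{"xyz":[4,36,0],"twist":[0,0,1.5],"jaw":0},{"xyz":[4,36,0],"twist":[0,0,1.5],"jaw":0},{"xyz":[4,36,0],"twist":[0,0,1.5],"jaw":0},{"xyz":[4,36,0],"twist":[0,0,1.5],"jaw":0},{"xyz":[4,36,0],"twist":[0,0,0.9],"jaw":0},{"xyz":[4,36,0],"twist":[0,0,0],"jaw":0},{"xyz":[3,31,0],"twist":[0,0,0],"jaw":0}]'

```text
clock: 21.05
ee_pos: [0.5116, 0.212, 0.1803]
eef_rot: [-0.451, 0.545, -0.544, 0.451]
contact_force: [0.9, -0.0, -1.8]
width: 0.0251
```

>>> jog_arm --plan '[{"xyz":[0,0,-30],"twist":[0,0,0],"jaw":0},{"xyz":[0,0,-45],"twist":[0,0,0],"jaw":0},{"xyz":[0,0,-35],"twist":[0,0,0],"jaw":0},{"xyz":[0,0,0],"twist":[0,0,0],"jaw":0},{"xyz":[0,0,0],"twist":[0,0,0],"jaw":0},{"xyz":[0,0,0],"twist":[0,0,0],"jaw":0}]'

```text
clock: 21.65
ee_pos: [0.5135, 0.2113, 0.0731]
eef_rot: [0.45, -0.544, 0.545, -0.452]
contact_force: [0.9, 0.5, -1.9]
width: 0.0248
```

```bash
python3 st.py;python3 -c "
from grip import *
grip('14')"
```

```text
pos [513.5 211.3  73.4] jaw ang 79.24 tilt [ 0.004  0.003 -1.   ] F [ 0.3  0.6 -2. ] w 0.0251 t 21.7
scene crop origin 263 205
top crop origin 157 156
```

View pics/g14.png

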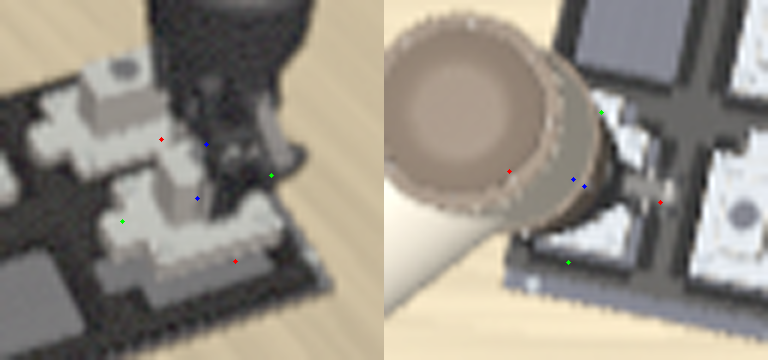

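>>> jog_arm --plan '[{"xyz":[0,-0.5,-12],"twist":[0,0,0],"jaw":0},{"xyz":[0,0,-6],"twist":[0,0,0],"jaw":0},{"xyz":[0,0,-4],"twist":[0,0,0],"jaw":0},{"xyz":[0,0,-4],"twist":[0,0,0],"jaw":0},{"xyz":[0,0,-2],"twist":[0,0,0],"jaw":0},{"xyz":[0,0,-1],"twist":[0,0,0],"jaw":0},{"xyz":[0,0,0],"twist":[0,0,0],"jaw":0},{"xyz":[0,0,0],"twist":[0,0,0],"jaw":0}]'

```text
clock: 22.6
ee_pos: [0.512, 0.2097, 0.0437]
eef_rot: [0.451, -0.544, 0.545, -0.451]
contact_force: [-3.2, -1.4, 9.3]
width: 0.0251
```

```bash
python3 st.py
```

```text
pos [512.  209.7  43.7] jaw ang 79.26 tilt [ 0. -0. -1.] F [-3.6 -1.9  9.3] w 0.0250 t 22.6
```

>>> jog_arm --plan '[{"xyz":[0,0,0],"twist":[0,0,0],"jaw":0.55},{"xyz":[0,0,0],"twist":[0,0,0],"jaw":0.55},{"xyz":[0,0,0],"twist":[0,0,0],"jaw":0.55},{"xyz":[0,0,30],"twist":[0,0,0],"jaw":0.55},{"xyz":[0,0,50],"twist":[0,0,0],"jaw":1},{"xyz":[0,0,50],"twist":[0,0,0],"jaw":1},{"xyz":[-12,-44,0],"twist":[0,0,3],"jaw":1},{"xyz":[-12,-44,0],"twist":[0,0,3],"jaw":1}]'

```text
clock: 23.45
ee_pos: [0.4887, 0.1222, 0.1737]
eef_rot: [0.478, -0.519, 0.52, -0.481]
contact_force: [0.3, -0.2, 0.3]
width: 0.0859
```

>>> jog_arm --plan '[{"xyz":[-12,-44,0],"twist":[0,0,3],"jaw":1},{"xyz":[-12,-44,0],"twist":[0,0,3],"jaw":1},{"xyz":[-12,-44,0],"twist":[0,0,3],"jaw":1},{"xyz":[0,-44,0],"twist":[0,0,3],"jaw":1},{"xyz":[0,-44,0],"twist":[0,0,3],"jaw":1},{"xyz":[0,-44,0],"twist":[0,0,3],"jaw":1},{"xyz":[0,0,0],"twist":[0,0,0],"jaw":1},{"xyz":[0,0,0],"twist":[0,0,0],"jaw":1}]'

```text
clock: 24.25
ee_pos: [0.4518, -0.1431, 0.1718]
eef_rot: [0.554, -0.44, 0.44, -0.554]
contact_force: [-0.7, 1.0, 0.6]
width: 0.0858
```

```bash
python3 st.py; 
python3 -c "
from nv import *
nv('15')
from cov import *
dots('top15','scene15',[(345,150,390,205)])"
```

```text
pos [ 451.9 -142.2  171.8] jaw ang 103.16 tilt [-0.  0. -1.] F [ 0.1 -0.   0.2] w 0.0854 t 24.3
top tip px [299.6 205.3] crop [778. 452.]
scene tip px [251.8 146.6] crop [ 161. -350.]
top [ 0.5591 -0.3851] yaw 24.5 size 86 58 scene [array([ 0.554 , -0.3879])]
```

View pics/n15.png

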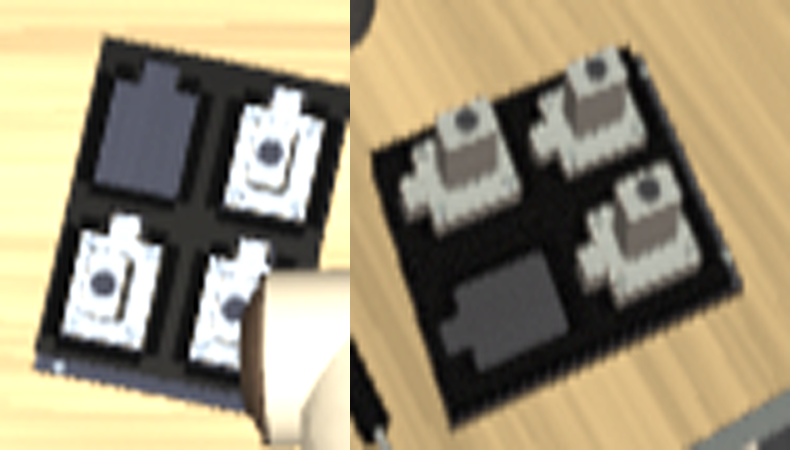

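View pics/top15.png

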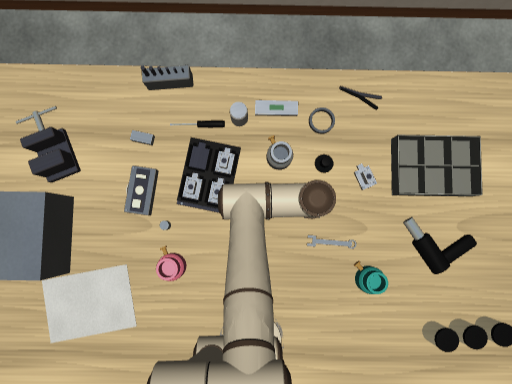

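```bash
python3 -c "
from h import *
im,K,T=load('top0')
for z in (0,.03,.06): print(z,[onz(K,T,(u,v),z)[:2].round(3) for u,v in((391,137),(398,137),(392,195),(398,193))])
im,K,T=load('scene0'); c=cv2.resize(im[85:165,125:235],None,fx=7,fy=7,interpolation=cv2.INTER_CUBIC); cv2.imwrite('pics/bin.png',c)
for u,v in((149,131),(155,151),(200,126),(200,137)): print(u,v,[onz(K,T,(u,v),z)[:2].round(3) for z in(0,.03,.06)])
"
```

```text
0 [array([ 0.705, -0.481]), array([ 0.706, -0.506]), array([ 0.5  , -0.482]), array([ 0.508, -0.503])]
0.03 [array([ 0.699, -0.471]), array([ 0.699, -0.495]), array([ 0.498, -0.471]), array([ 0.505, -0.492])]
0.06 [array([ 0.692, -0.461]), array([ 0.692, -0.484]), array([ 0.496, -0.461]), array([ 0.503, -0.482])]
149 131 [array([ 0.67 , -0.663]), array([ 0.681, -0.618]), array([ 0.692, -0.572])]
155 151 [array([ 0.701, -0.508]), array([ 0.711, -0.468]), array([ 0.721, -0.427])]
200 126 [array([ 0.455, -0.583]), array([ 0.473, -0.54 ]), array([ 0.491, -0.497])]
200 137 [array([ 0.493, -0.504]), array([ 0.51 , -0.463]), array([ 0.527, -0.423])]
```

View pics/bin.png

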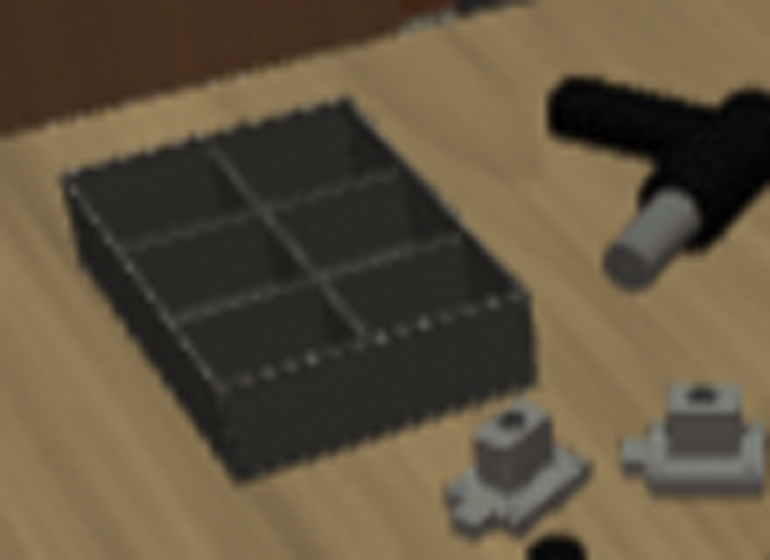

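>>> jog_arm --plan '[{"xyz":[17,-40,0],"twist":[0,0,3],"jaw":1},{"xyz":[17,-40,0],"twist":[0,0,3],"jaw":1},{"xyz":[17,-41,0],"twist":[0,0,3],"jaw":1},{"xyz":[18,-41,0],"twist":[0,0,2.3],"jaw":1},{"xyz":[18,-41,0],"twist":[0,0,0],"jaw":1},{"xyz":[18,-41,-20],"twist":[0,0,0],"jaw":1},{"xyz":[0,0,-40],"twist":[0,0,0],"jaw":1},{"xyz":[0,0,-40],"twist":[0,0,0],"jaw":1}]'

```text
clock: 25.2
ee_pos: [0.5586, -0.386, 0.0708]
eef_rot: [-0.595, 0.382, -0.383, 0.595]
contact_force: [-0.3, -0.3, -0.0]
width: 0.0856
```

>>> jog_arm --plan '[{"xyz":[0,0,0],"twist":[0,0,0],"jaw":1},{"xyz":[0,0,0],"twist":[0,0,0],"jaw":1},{"xyz":[0,0,0],"twist":[0,0,0],"jaw":1}]'

```text
clock: 25.5
ee_pos: [0.5592, -0.3861, 0.0751]
eef_rot: [-0.595, 0.38, -0.384, 0.595]
contact_force: [0.3, 0.2, 0.3]
width: 0.0853
```

```bash
python3 st.py
```

```text
pos [ 559.2 -386.2   75.4] jaw ang 114.63 tilt [ 0.005 -0.003 -1.   ] F [0.4 0.6 0. ] w 0.0853 t 25.6
```

>>> jog_arm --plan '[{"xyz":[-2,0,-12],"twist":[0,0,0],"jaw":1},{"xyz":[0,0,-20],"twist":[0,0,0],"jaw":1},{"xyz":[0,0,-10],"twist":[0,0,0],"jaw":1},{"xyz":[0,0,0],"twist":[0,0,0],"jaw":1},{"xyz":[0,0,0],"twist":[0,0,0],"jaw":1}]'

```text
clock: 26.05
ee_pos: [0.5554, -0.3863, 0.0305]
eef_rot: [0.595, -0.382, 0.383, -0.595]
contact_force: [-0.5, -0.3, -0.2]
width: 0.0853
```

```bash
python3 st.py;python3 -c "
from grip import *
grip('16')"
```

```text
pos [ 555.6 -386.4   30.9] jaw ang 114.55 tilt [ 0.001 -0.001 -1.   ] F [ 0.3  0.  -0.4] w 0.0859 t 26.1
scene crop origin 166 119
top crop origin 335 147
```

View pics/g16.png

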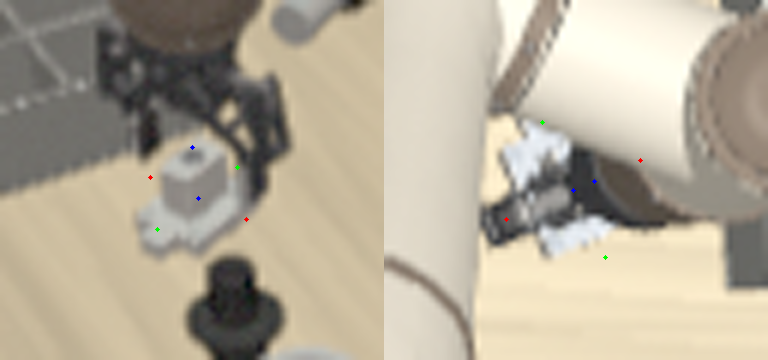

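>>> jog_arm --plan '[{"xyz":[0,0,0],"twist":[0,0,0],"jaw":0},{"xyz":[0,0,0],"twist":[0,0,0],"jaw":0},{"xyz":[0,0,0],"twist":[0,0,0],"jaw":0},{"xyz":[0,0,0],"twist":[0,0,0],"jaw":0},{"xyz":[0,0,20],"twist":[0,0,0],"jaw":0},{"xyz":[0,0,45],"twist":[0,0,0],"jaw":0},{"xyz":[0,0,50],"twist":[0,0,0],"jaw":0},{"xyz":[0,0,40],"twist":[0,0,0],"jaw":0}]'

```text
clock: 27.0
ee_pos: [0.555, -0.3861, 0.187]
eef_rot: [-0.595, 0.382, -0.383, 0.595]
contact_force: [1.3, -1.0, -3.7]
width: 0.0251
```

>>> jog_arm --plan '[{"xyz":[4,30,0],"twist":[0,0,-2.2],"jaw":0},{"xyz":[4,36,0],"twist":[0,0,-2.2],"jaw":0},{"xyz":[4,36,0],"twist":[0,0,-2.2],"jaw":0},{"xyz":[4,36,0],"twist":[0,0,-2.2],"jaw":0},{"xyz":[4,36,0],"twist":[0,0,-2.2],"jaw":0},{"xyz":[4,36,0],"twist":[0,0,-2.2],"jaw":0},{"xyz":[4,36,0],"twist":[0,0,-2.2],"jaw":0},{"xyz":[4,36,0],"twist":[0,0,-2.2],"jaw":0}]'

```text
clock: 27.8
ee_pos: [0.5862, -0.1025, 0.1841]
eef_rot: [0.529, -0.47, 0.469, -0.528]
contact_force: [-0.2, 0.8, -2.4]
width: 0.0253
```

>>> jog_arm --plan '[{"xyz":[4,36,0],"twist":[0,0,-2.2],"jaw":0},{"xyz":[4,36,0],"twist":[0,0,-2.2],"jaw":0},{"xyz":[4,36,0],"twist":[0,0,-2.2],"jaw":0},{"xyz":[4,36,0],"twist":[0,0,-2.2],"jaw":0},{"xyz":[4,36,0],"twist":[0,0,-2.2],"jaw":0},{"xyz":[4,40,0],"twist":[0,0,-2.2],"jaw":0},{"xyz":[3,40,0],"twist":[0,0,-2.2],"jaw":0},{"xyz":[2,34,0],"twist":[0,0,0],"jaw":0}]'

```text
clock: 28.6
ee_pos: [0.6153, 0.1918, 0.1838]
eef_rot: [-0.462, 0.536, -0.535, 0.461]
contact_force: [-0.7, -1.3, -3.0]
width: 0.0255
```

>>> jog_arm --plan '[{"xyz":[0,0,-30],"twist":[0,0,-2.2],"jaw":0},{"xyz":[0,0,-45],"twist":[0,0,0],"jaw":0},{"xyz":[0,0,-30],"twist":[0,0,0],"jaw":0},{"xyz":[0,0,0],"twist":[0,0,0],"jaw":0},{"xyz":[0,0,0],"twist":[0,0,0],"jaw":0},{"xyz":[0,0,0],"twist":[0,0,0],"jaw":0}]'

```text
clock: 29.2
ee_pos: [0.6176, 0.1905, 0.0824]
eef_rot: [0.45, -0.544, 0.545, -0.453]
contact_force: [-0.1, 0.3, -2.0]
width: 0.0252
```

```bash
python3 st.py;python3 -c "
from grip import *
grip('17')"
```

```text
pos [617.6 190.5  82.6] jaw ang 79.34 tilt [ 0.004  0.002 -1.   ] F [ 0.  -0.1 -2.4] w 0.0253 t 29.2
scene crop origin 231 213
top crop origin 164 124
```

View pics/g17.png

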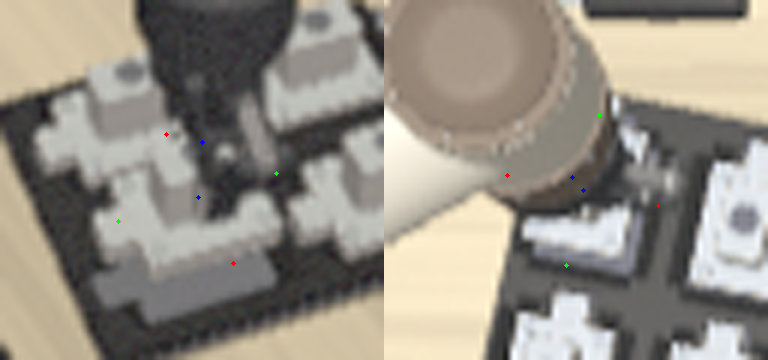

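>>> jog_arm --plan '[{"xyz":[0,0,-14],"twist":[0,0,0],"jaw":0},{"xyz":[0,0,-10],"twist":[0,0,0],"jaw":0},{"xyz":[0,0,-5],"twist":[0,0,0],"jaw":0},{"xyz":[0,0,-4],"twist":[0,0,0],"jaw":0},{"xyz":[0,0,-3],"twist":[0,0,0],"jaw":0},{"xyz":[0,0,-3],"twist":[0,0,0],"jaw":0},{"xyz":[0,0,0],"twist":[0,0,0],"jaw":0},{"xyz":[0,0,0],"twist":[0,0,0],"jaw":0}]'

```text
clock: 30.15
ee_pos: [0.6162, 0.1899, 0.0427]
eef_rot: [0.451, -0.544, 0.544, -0.452]
contact_force: [-4.2, -0.8, 5.6]
width: 0.0253
```

```bash
python3 st.py
```

```text
pos [616.2 189.9  42.7] jaw ang 79.36 tilt [ 0.001 -0.    -1.   ] F [-3.3 -1.7  6.3] w 0.0253 t 30.2
```

>>> jog_arm --plan '[{"xyz":[0,0,0],"twist":[0,0,0],"jaw":0.55},{"xyz":[0,0,0],"twist":[0,0,0],"jaw":0.55},{"xyz":[0,0,0],"twist":[0,0,0],"jaw":0.55},{"xyz":[0,0,30],"twist":[0,0,0],"jaw":0.55},{"xyz":[0,0,50],"twist":[0,0,0],"jaw":1},{"xyz":[0,0,50],"twist":[0,0,0],"jaw":1},{"xyz":[-15,-44,10],"twist":[0,0,0],"jaw":1},{"xyz":[-15,-44,0],"twist":[0,0,0],"jaw":1}]'

```text
clock: 31.0
ee_pos: [0.5876, 0.1025, 0.1843]
eef_rot: [0.45, -0.543, 0.545, -0.455]
contact_force: [-0.2, -0.1, -1.1]
width: 0.0854
```

>>> jog_arm --plan '[{"xyz":[-15,-44,0],"twist":[0,0,0],"jaw":1},{"xyz":[-15,-44,0],"twist":[0,0,0],"jaw":1},{"xyz":[-15,-44,0],"twist":[0,0,0],"jaw":1},{"xyz":[-10,-44,0],"twist":[0,0,0],"jaw":1},{"xyz":[-10,-44,0],"twist":[0,0,0],"jaw":1},{"xyz":[0,0,0],"twist":[0,0,0],"jaw":1},{"xyz":[0,0,0],"twist":[0,0,0],"jaw":1}]'

```text
clock: 31.7
ee_pos: [0.521, -0.1191, 0.1811]
eef_rot: [0.451, -0.545, 0.545, -0.451]
contact_force: [0.6, 1.0, 0.0]
width: 0.0854
```

```bash
python3 st.py; 
python3 -c "
from nv import *
nv('18')
ims,K,T=load('scene18')
from m import blob
for (p) in ((602,-236,.08),):
    for b in blob(ims,lambda h:(h[...,2]<45),190,155,214,190):
        if b[0]>30:
            m=b[2]
            print([(v,np.flatnonzero(m[v]).min(),np.flatnonzero(m[v]).max()) for v in range(160,186) if m[v].any()])
for z in(0,.034,.042,.08): print(z,proj(K,T,(.602,-.236,z)))
"
```

```text
pos [ 521.3 -118.2  181.1] jaw ang 79.29 tilt [ 0.001  0.    -1.   ] F [-0.   0.3  0.1] w 0.0858 t 31.8
top tip px [292.2 182.4] crop [733. 315.]
scene tip px [238.4 154.3] crop [  80. -304.]
[(162, np.int64(202), np.int64(206)), (163, np.int64(201), np.int64(207)), (164, np.int64(201), np.int64(207)), (165, np.int64(201), np.int64(207)), (166, np.int64(201), np.int64(208)), (167, np.int64(201), np.int64(209)), (168, np.int64(200), np.int64(210)), (169, np.int64(198), np.int64(211)), (170, np.int64(198), np.int64(212)), (171, np.int64(197), np.int64(212)), (172, np.int64(197), np.int64(212)), (173, np.int64(197), np.int64(212)), (174, np.int64(198), np.int64(211)), (175, np.int64(199), np.int64(210)), (176, np.int64(200), np.int64(210)), (177, np.int64(201), np.int64(209)), (178, np.int64(201), np.int64(209)), (179, np.int64(202), np.int64(207)), (180, np.int64(202), np.int64(207)), (181, np.int64(203), np.int64(206))]
0 [205.26117866 179.73176353]
0.034 [204.58307784 173.04309759]
0.042 [204.42006264 171.43514468]
0.08 [203.62697019 163.61222173]
```

View pics/n18.png

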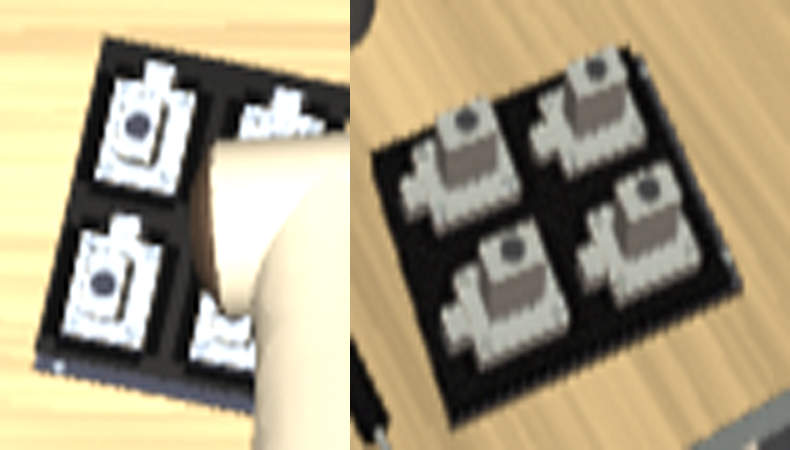

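View pics/top18.png

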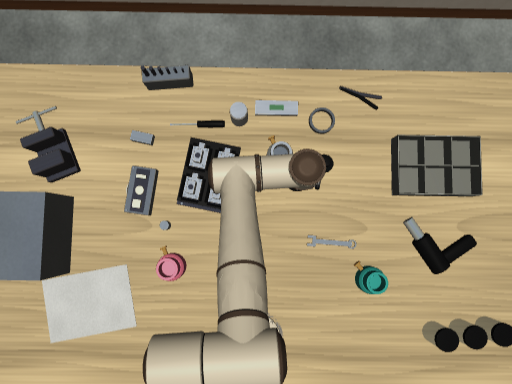

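>>> jog_arm --plan '[{"xyz":[26,-39,0],"twist":[0,0,0],"jaw":1},{"xyz":[27,-39,0],"twist":[0,0,0],"jaw":1},{"xyz":[27,-40,0],"twist":[0,0,0],"jaw":1},{"xyz":[0,0,-30],"twist":[0,0,0],"jaw":1},{"xyz":[0,0,-40],"twist":[0,0,0],"jaw":1},{"xyz":[0,0,-20],"twist":[0,0,0],"jaw":1},{"xyz":[0,0,0],"twist":[0,0,0],"jaw":1},{"xyz":[0,0,0],"twist":[0,0,0],"jaw":1}]'

```text
clock: 32.65
ee_pos: [0.6021, -0.2353, 0.0914]
eef_rot: [0.452, -0.544, 0.544, -0.452]
contact_force: [0.3, -0.2, 0.9]
width: 0.0857
```

```bash
python3 st.py; python3 -c "
from grip import *
grip('19')"
```

```text
pos [ 602.6 -235.5   92.6] jaw ang 79.44 tilt [ 0.003 -0.001 -1.   ] F [-0.1 -0.9  0.2] w 0.0852 t 32.7
scene crop origin 171 131
top crop origin 294 130
```

View pics/g19.png

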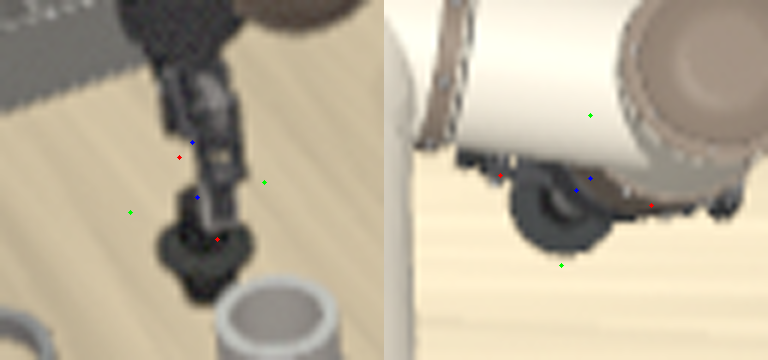

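>>> jog_arm --plan '[{"xyz":[-0.5,0,-14],"twist":[0,0,0],"jaw":1},{"xyz":[0,0,-12],"twist":[0,0,0],"jaw":1},{"xyz":[0,0,-6],"twist":[0,0,0],"jaw":1},{"xyz":[0,0,0],"twist":[0,0,0],"jaw":1},{"xyz":[0,0,0],"twist":[0,0,0],"jaw":1}]'

```text
clock: 33.3
ee_pos: [0.6006, -0.2362, 0.0588]
eef_rot: [-0.452, 0.544, -0.544, 0.451]
contact_force: [0.0, -0.1, 1.0]
width: 0.0853
```

```bash
python3 st.py; python3 -c "
from grip import *
grip('20')"
```

```text
pos [ 600.8 -236.2   59.1] jaw ang 79.33 tilt [ 0. -0. -1.] F [ 0.4 -0.  -0.3] w 0.0852 t 33.4
scene crop origin 172 137
top crop origin 292 132
```

View pics/g20.png

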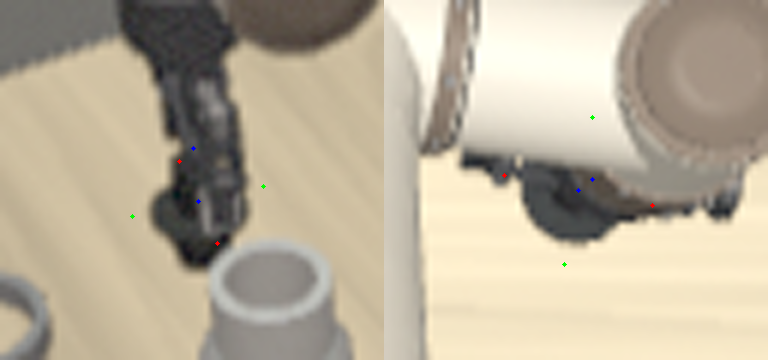

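>>> jog_arm --plan '[{"xyz":[0,0,0],"twist":[0,0,0],"jaw":0},{"xyz":[0,0,0],"twist":[0,0,0],"jaw":0},{"xyz":[0,0,0],"twist":[0,0,0],"jaw":0},{"xyz":[0,0,0],"twist":[0,0,0],"jaw":0},{"xyz":[0,0,30],"twist":[0,0,0],"jaw":0},{"xyz":[0,0,45],"twist":[0,0,0],"jaw":0},{"xyz":[0,0,45],"twist":[0,0,0],"jaw":0},{"xyz":[0,0,30],"twist":[0,0,0],"jaw":0}]'

```text
clock: 34.25
ee_pos: [0.6013, -0.2363, 0.2125]
eef_rot: [0.451, -0.543, 0.545, -0.452]
contact_force: [1.4, -0.5, -1.3]
width: 0.0307
```

>>> jog_arm --plan '[{"xyz":[0,0,0],"twist":[0,0,0],"jaw":0},{"xyz":[0,0,0],"twist":[0,0,0],"jaw":0},{"xyz":[0,0,0],"twist":[0,0,0],"jaw":0}]'

```text
clock: 34.55
ee_pos: [0.5994, -0.2357, 0.2069]
eef_rot: [-0.452, 0.546, -0.543, 0.45]
contact_force: [-0.6, -0.0, -1.0]
width: 0.0309
```

```bash
python3 st.py; python3 -c "
from grip import *
grip('21')"
```

```text
pos [ 599.4 -235.8  206.7] jaw ang 79.31 tilt [-0.004  0.001 -1.   ] F [-0.4 -0.3 -1.9] w 0.0304 t 34.6
scene crop origin 169 104
top crop origin 300 125
```

View pics/g21.png

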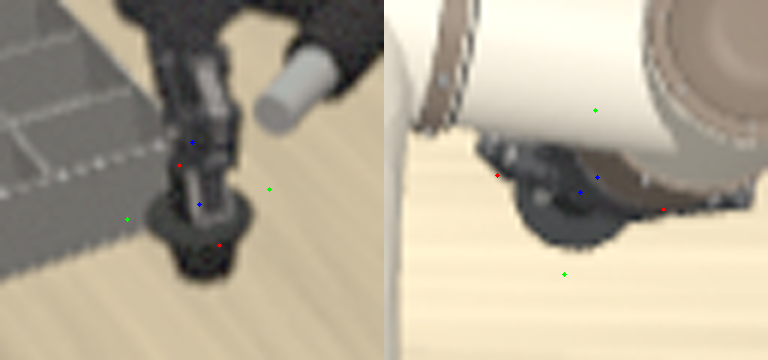

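>>> jog_arm --plan '[{"xyz":[6,37,0],"twist":[0,0,0],"jaw":0},{"xyz":[6,38,0],"twist":[0,0,0],"jaw":0},{"xyz":[7,38,0],"twist":[0,0,0],"jaw":0},{"xyz":[7.5,37.5,0],"twist":[0,0,0],"jaw":0},{"xyz":[0,0,-20],"twist":[0,0,0],"jaw":0},{"xyz":[0,0,0],"twist":[0,0,0],"jaw":0},{"xyz":[0,0,0],"twist":[0,0,0],"jaw":0},{"xyz":[0,0,0],"twist":[0,0,0],"jaw":0}]'

```text
clock: 35.5
ee_pos: [0.6273, -0.0865, 0.1895]
eef_rot: [0.451, -0.544, 0.545, -0.451]
contact_force: [0.3, -0.4, -0.9]
width: 0.0304
```

```bash
python3 st.py; python3 -c "
from grip import *
grip('22')"
```

```text
pos [627.4 -86.5 189.8] jaw ang 79.26 tilt [ 0.001 -0.    -1.   ] F [-0.9 -0.  -1.7] w 0.0309 t 35.5
scene crop origin 182 134
top crop origin 250 116
```

View pics/g22.png

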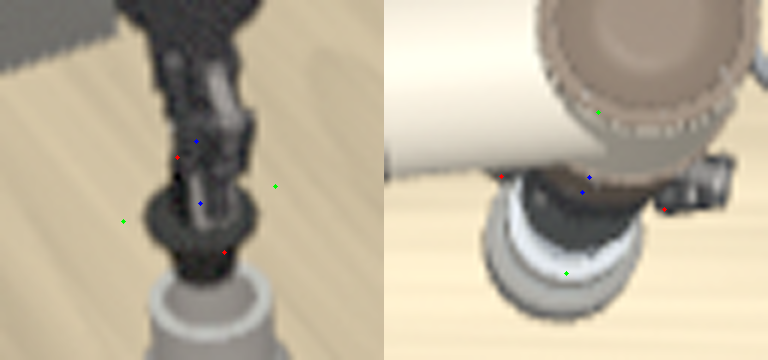

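>>> jog_arm --plan '[{"xyz":[-0.3,0.5,-15],"twist":[0,0,0],"jaw":0},{"xyz":[0,0,-15],"twist":[0,0,0],"jaw":0},{"xyz":[0,0,-10],"twist":[0,0,0],"jaw":0},{"xyz":[0,0,-6],"twist":[0,0,0],"jaw":0},{"xyz":[0,0,-5],"twist":[0,0,0],"jaw":0},{"xyz":[0,0,-3],"twist":[0,0,0],"jaw":0},{"xyz":[0,0,0],"twist":[0,0,0],"jaw":0},{"xyz":[0,0,0],"twist":[0,0,0],"jaw":0}]'

```text
clock: 36.45
ee_pos: [0.6272, -0.0851, 0.1356]
eef_rot: [0.451, -0.544, 0.545, -0.452]
contact_force: [0.0, -0.3, -1.3]
width: 0.0306
```

```bash
python3 st.py
```

```text
pos [627.2 -85.1 135.6] jaw ang 79.33 tilt [ 0.001 -0.    -1.   ] F [-0.1  0.4 -0.2] w 0.0308 t 36.5
```

>>> jog_arm --plan '[{"xyz":[0,0,-1.5],"twist":[0,0,0],"jaw":0},{"xyz":[0,0,-1],"twist":[0,0,0],"jaw":0},{"xyz":[0,0,0],"twist":[0,0,0],"jaw":0},{"xyz":[0,0,0],"twist":[0,0,0],"jaw":0}]'

```text
clock: 36.9
ee_pos: [0.6274, -0.0852, 0.1354]
eef_rot: [0.451, -0.543, 0.545, -0.452]
contact_force: [-3.3, 1.0, 8.4]
width: 0.0305
```

```bash
python3 st.py
```

```text
pos [627.4 -85.2 135.4] jaw ang 79.38 tilt [ 0.003 -0.001 -1.   ] F [-3.6  0.6  8.5] w 0.0305 t 37.0
```

>>> jog_arm --plan '[{"xyz":[0,0,0],"twist":[0,0,0],"jaw":0.8},{"xyz":[0,0,0],"twist":[0,0,0],"jaw":0.8},{"xyz":[0,0,0],"twist":[0,0,0],"jaw":0.8},{"xyz":[0,0,30],"twist":[0,0,0],"jaw":0.8},{"xyz":[0,0,45],"twist":[0,0,0],"jaw":0.8},{"xyz":[-20,40,0],"twist":[0,0,0],"jaw":0.5},{"xyz":[-25,40,0],"twist":[0,0,0],"jaw":0},{"xyz":[-25,43,0],"twist":[0,0,0],"jaw":0}]'

```text
clock: 37.75
ee_pos: [0.556, 0.0387, 0.2074]
eef_rot: [-0.451, 0.545, -0.545, 0.451]
contact_force: [1.2, 0.7, -0.6]
width: 0.0253
```

>>> jog_arm --plan '[{"xyz":[-25,43,0],"twist":[0,0,0],"jaw":0},{"xyz":[-25,43,0],"twist":[0,0,0],"jaw":0},{"xyz":[-25,43,0],"twist":[0,0,0],"jaw":0},{"xyz":[-20,43,0],"twist":[0,0,0],"jaw":0},{"xyz":[-6,43,0],"twist":[0,0,0],"jaw":0},{"xyz":[0,45,0],"twist":[0,0,0],"jaw":0},{"xyz":[0,45,0],"twist":[0,0,0],"jaw":0},{"xyz":[0,46,0],"twist":[0,0,0],"jaw":0}]'

```text
clock: 38.55
ee_pos: [0.4554, 0.3907, 0.2075]
eef_rot: [0.451, -0.544, 0.544, -0.451]
contact_force: [1.7, 0.8, 0.7]
width: -0.0001
```

>>> jog_arm --plan '[{"xyz":[0,0,-20],"twist":[0,0,0],"jaw":0},{"xyz":[0,0,-40],"twist":[0,0,0],"jaw":0},{"xyz":[0,0,-30],"twist":[0,0,0],"jaw":0},{"xyz":[0,0,0],"twist":[0,0,0],"jaw":0},{"xyz":[0,0,0],"twist":[0,0,0],"jaw":0}]'

```text
clock: 39.05
ee_pos: [0.4562, 0.3891, 0.1178]
eef_rot: [0.452, -0.544, 0.545, -0.451]
contact_force: [0.5, 0.1, 0.1]
width: 0.0003
```

```bash
python3 st.py; python3 -c "
from grip import *
grip('23')
im=cv2.imread('pics/scene23.png'); t=cv2.imread('pics/top23.png')
a=cv2.resize(im[120:290,180:345],None,fx=2.7,fy=2.7,interpolation=cv2.INTER_CUBIC); b=cv2.resize(t[130:220,170:300],None,fx=2.6,fy=459/90,interpolation=cv2.INTER_CUBIC)
b=cv2.resize(t[125:225,170:300],(int(130*2.6),260)); c=np.zeros((a.shape[0],b.shape[1],3),np.uint8); c[:260]=b
cv2.imwrite('pics/v23.png',np.clip(np.hstack([a,c]).astype(float)*1.5,0,255))"
```

```text
pos [456.7 389.7 119.1] jaw ang 79.35 tilt [ 0.002  0.002 -1.   ] F [1.  0.1 0.2] w 0.0001 t 39.1
scene crop origin 321 229
top crop origin 98 172[ WARN:0@1.827] global loadsave.cpp:1063 imwrite_ Unsupported depth image for selected encoder is fallbacked to CV_8U.
```

View pics/g23.png

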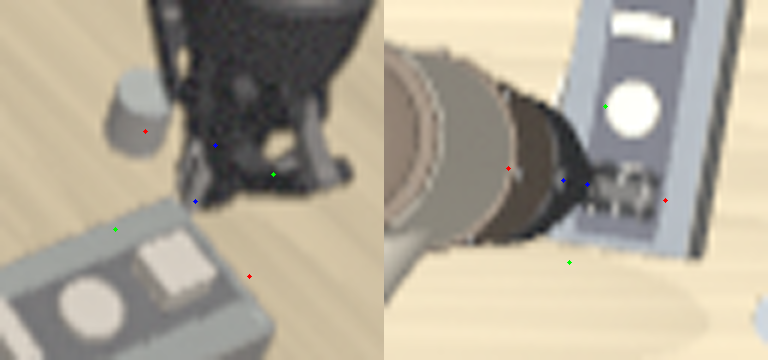

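View pics/v23.png

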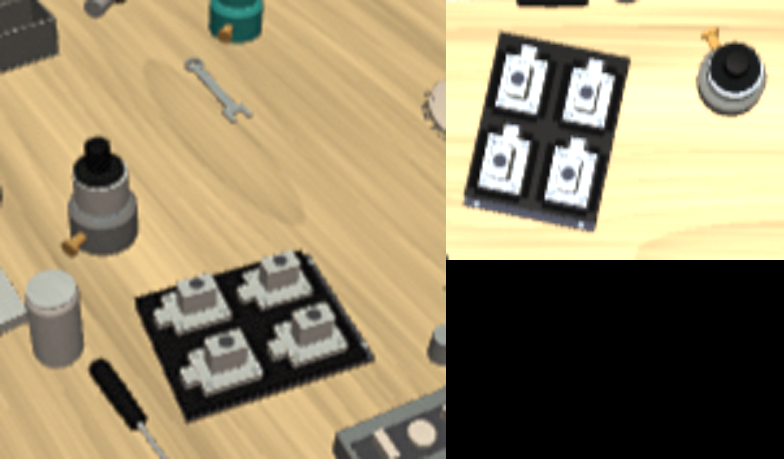

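```bash
python3 -c "
from cov import *
it,Kt,Tt=load('top23'); i2,Ks,Ts=load('scene23')
for p in((496,122),(601,101.5),(512,210),(617,190)):
    P=np.array([p[0]/1000,p[1]/1000,.066]); r=[]
    for im,K,T,f in((it,Kt,Tt,lambda h:(h[...,2]<110)&(h[...,0]>105)&(h[...,1]>25)),(i2,Ks,Ts,lambda h:(h[...,2]<78)&(h[...,1]<22))):
        q=proj(K,T,P).round().astype(int); L=[b for b in blob(im,f,q[0]-4,q[1]-4,q[0]+5,q[1]+5) if b[0]>3]; L=sorted(L,key=lambda b:np.hypot(*(b[1]-q))); r.append(L[0][1])
    X=tri(Kt,Tt,r[0],Ks,Ts,r[1]); m=(onz(Kt,Tt,r[0],.066)+onz(Ks,Ts,r[1],.066))/2
    q=r[0].astype(int)
    bb=[b for b in blob(it,lambda h:(h[...,2]>105)&(h[...,1]<60),q[0]-15,q[1]-17,q[0]+16,q[1]+17) if b[0]>150]
    ct=max(cv2.findContours(bb[0][2],cv2.RETR_EXTERNAL,cv2.CHAIN_APPROX_NONE)[0],key=len)
    rr=cv2.minAreaRect((np.array([onz(Kt,Tt,c[0],.028)[:2] for c in ct])*1000).astype(np.float32))
    print((X[0]*1000).round(1),(m*1000).round(1),np.round(rr[1],0),round(rr[2],1))
# reference: free covers at start, z must be 54
it,Kt,Tt=load('top0'); 
print(tri(Kt,Tt,(276.1,210.4),Ks,Ts,(264.4,177.8))[0]*1000)
# bung knob silhouette in scene
for z in(.116,.124,.156,.188-.032): print(z,proj(Ks,Ts,(.627,-.0855,z)).round(1))
for b in blob(i2,lambda h:(h[...,2]<35),200,160,235,200):
    if b[0]>30: print([(v,np.flatnonzero(b[2][v]).min(),np.flatnonzero(b[2][v]).max()) for v in range(160,200) if b[2][v].any()])
"
```

```text
[497.5 123.1  69.2] [496.7 122.1  66. ] [55. 87.] 79.9
[602.5 101.6  68.8] [602.  100.6  66. ] [55. 86.] 79.3
[512.9 210.3  67.9] [512.5 209.8  66. ] [55. 88.] 80.2
[619.1 190.1  68.1] [618.8 189.6  66. ] [55. 87.] 79.2
[438.47515254 -74.92986954  57.12862801]
0.116 [216.3 182.1]
0.124 [216.1 180.3]
0.156 [215.6 173. ]
0.156 [215.6 173. ]
[(171, np.int64(215), np.int64(217)), (172, np.int64(213), np.int64(219)), (173, np.int64(212), np.int64(219)), (174, np.int64(212), np.int64(219)), (175, np.int64(212), np.int64(219)), (176, np.int64(212), np.int64(220)), (177, np.int64(212), np.int64(221)), (178, np.int64(211), np.int64(222)), (179, np.int64(209), np.int64(223)), (180, np.int64(209), np.int64(224)), (181, np.int64(208), np.int64(224)), (182, np.int64(208), np.int64(225)), (183, np.int64(208), np.int64(225)), (184, np.int64(208), np.int64(224)), (185, np.int64(208), np.int64(224)), (186, np.int64(209), np.int64(223)), (187, np.int64(210), np.int64(221)), (188, np.int64(212), np.int64(219))]
```

The four seated covers sit about 12 mm above the free-lying reference once the +3 mm camera bias is taken off, they are square with the nest, and the bung is home. Now for the TEST key.

>>> jog_arm --plan '[{"xyz":[0,0,-20],"twist":[0,0,0],"jaw":0},{"xyz":[0,0,-22],"twist":[0,0,0],"jaw":0},{"xyz":[0,0,-6],"twist":[0,0,0],"jaw":0},{"xyz":[0,0,-5],"twist":[0,0,0],"jaw":0},{"xyz":[0,0,-5],"twist":[0,0,0],"jaw":0},{"xyz":[0,0,-3],"twist":[0,0,0],"jaw":0},{"xyz":[0,0,0],"twist":[0,0,0],"jaw":0},{"xyz":[0,0,0],"twist":[0,0,0],"jaw":0}]'

```text
clock: 40.0
ee_pos: [0.4563, 0.3892, 0.0591]
eef_rot: [0.451, -0.544, 0.544, -0.452]
contact_force: [-3.1, -2.1, 9.5]
width: 0.0
```

```bash
python3 st.py; python3 -c "
from grip import *
grip('24')"
```

```text
pos [456.3 389.3  59.1] jaw ang 79.37 tilt [ 0.002  0.001 -1.   ] F [-3.1 -2.9  9.9] w 0.0001 t 40.0
scene crop origin 317 241
top crop origin 103 173
```

View pics/g24.png

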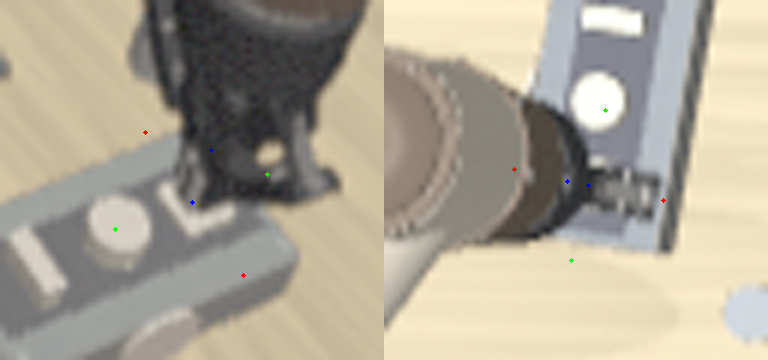

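TEST bottomed out at z 59.1 mm with 10 N, and VENT has popped up. I'll retract and do a final check.

>>> jog_arm --plan '[{"xyz":[0,0,30],"twist":[0,0,0],"jaw":0},{"xyz":[0,0,50],"twist":[0,0,0],"jaw":0},{"xyz":[0,0,50],"twist":[0,0,0],"jaw":0},{"xyz":[-20,-20,20],"twist":[0,0,0],"jaw":0},{"xyz":[-20,-20,0],"twist":[0,0,0],"jaw":0},{"xyz":[-20,-20,0],"twist":[0,0,0],"jaw":0},{"xyz":[0,0,0],"twist":[0,0,0],"jaw":0},{"xyz":[0,0,0],"twist":[0,0,0],"jaw":0}]'

```text
clock: 40.95
ee_pos: [0.3961, 0.3294, 0.2077]
eef_rot: [-0.45, 0.544, -0.544, 0.453]
contact_force: [0.5, 0.2, -0.5]
width: 0.0002
```

```bash
python3 st.py; python3 -c "
from look import *
look('25',(115,130,180,95),(170,140,200,160),4)"
```

```text
pos [396.4 329.8 207.4] jaw ang 79.34 tilt [ 0.002  0.002 -1.   ] F [-0.2  0.8  0.2] w 0.0001 t 41.0
top tip px [142.3 221.2] crop [109. 365.]
scene tip px [360.5 218.2] crop [762. 313.]
```

View pics/scene25b.png

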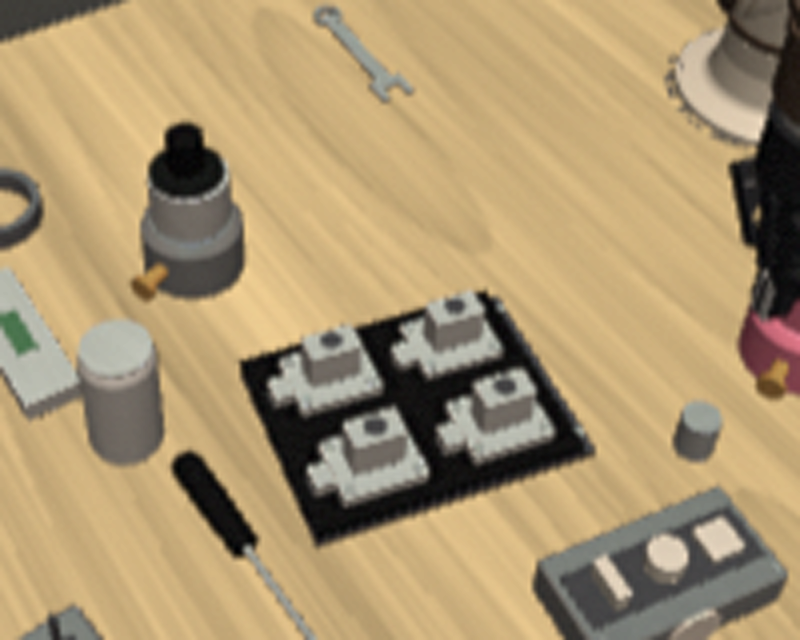

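View pics/top25.png

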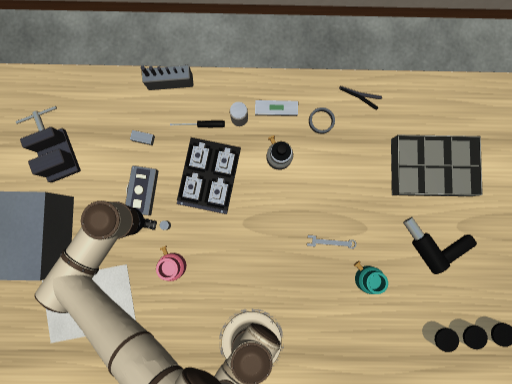

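The final pictures show TEST flush and VENT raised, all four covers in the nest, the bung home, and the arm clear. Handing in.

```bash
python3 -c "
from cell import robot
print(robot.sign_off(), robot.sense()['contact_force'])"
```

```text
the job is handed in; nothing more can be done
the job is handed in; nothing more can be done
```

The job is done and handed in at about 41 s. I pressed VENT and TEST popped up, then seated all four covers in the nest, set the bung in the grey tank's neck, and pressed TEST so that VENT popped up again.

**What the last checks showed:**
- **Keys:** both bottomed out at about 10 N, 10 mm below their raised height. In the final picture TEST is flush and VENT is raised.
- **Covers:** each one came to rest within about 0.5 mm of its expected height. In the pictures all four are square in their pockets, tongues in the notches, turned within about 1° of the nest.
- **Bung:** it stands upright, with its flange on the rim within about 0.3 mm of the expected height.
- **Other things:** the arm touched nothing at the end, and nothing else appears to have moved. I checked that by eye only.

**What disagreed:** the two cameras differ by 2 to 5 mm, so heights found from both read about 3 mm high. I averaged the two views and corrected heights against a cover lying flat on the bench. The first two move calls were refused for leaving out the "twist" field and did not move the arm.

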